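# Unstack the crosswise pile of line clamps into their cradles

## Task

Take apart the crosswise pile of four blue line clamps and lay each one, right way up, in the white cradle made for its length: centred, in line with the cradle (either way round) and flat on its floor between the end stops. Do not let any clamp topple or roll over on the way, and leave the kidney dish and the hemostat where they are.

Things in the scene. Friction and masses are not known exactly. Their poses are not given: they have to be found in the camera images.
- clamp_s_mid (a point): the shortest of four blue plastic line clamps: bar 84 mm long (x axis), 20 mm wide (y), 24 mm high (z up), flat above and below, about 41 g; the point is its centre. Starts in the pile's upper layer: two clamps 60 mm apart between centres, bridging two others; 40 mm is free below its middle.
- clamp_m_mid (a point): the second shortest of four blue plastic line clamps: bar 104 mm long (x axis), 20 mm wide (y), 24 mm high (z up), flat above and below, about 46 g; the point is its centre. Starts in the pile's lower layer, on a 4 mm mat, 60 mm from its parallel neighbour (centres); the upper clamps lie across it 30 mm either side of its middle.
- clamp_l_mid (a point): the second longest of four blue plastic line clamps: bar 124 mm long (x axis), 20 mm wide (y), 24 mm high (z up), flat above and below, about 51 g; the point is its centre. Starts in the pile's upper layer: two clamps 60 mm apart between centres, bridging two others; 40 mm is free below its middle.
- clamp_xl_mid (a point): the longest of four blue plastic line clamps: bar 144 mm long (x axis), 20 mm wide (y), 24 mm high (z up), flat above and below, about 56 g; the point is its centre. Starts in the pile's lower layer, on a 4 mm mat, 60 mm from its parallel neighbour (centres); the upper clamps lie across it 30 mm either side of its middle.
- cradle_s_floor (a point): the cradle for the 84 mm clamp: a fixed white plastic plate, 112 mm long (x axis) and 44 mm wide (y), its floor 6 mm above the worktop, an upright end stop 6 mm thick and 8 mm above the floor across each end, 100 mm clear between the stops, open along both long sides. The point is the centre of the floor, z up.
- cradle_m_floor (a point): the cradle for the 104 mm clamp: a fixed white plastic plate, 132 mm long (x axis) and 44 mm wide (y), its floor 6 mm above the worktop, an upright end stop 6 mm thick and 8 mm above the floor across each end, 120 mm clear between the stops, open along both long sides. The point is the centre of the floor, z up.
- cradle_l_floor (a point): the cradle for the 124 mm clamp: a fixed white plastic plate, 152 mm long (x axis) and 44 mm wide (y), its floor 6 mm above the worktop, an upright end stop 6 mm thick and 8 mm above the floor across each end, 140 mm clear between the stops, open along both long sides. The point is the centre of the floor, z up.
- cradle_xl_floor (a point): the cradle for the 144 mm clamp: a fixed white plastic plate, 172 mm long (x axis) and 44 mm wide (y), its floor 6 mm above the worktop, an upright end stop 6 mm thick and 8 mm above the floor across each end, 160 mm clear between the stops, open along both long sides. The point is the centre of the floor, z up.
- dish: a white ceramic kidney dish, about 190 mm long (y axis), 100 mm wide and 36 mm high, standing beyond the pile; the origin is under the middle of its bend. To be left alone.
- hemostat: a chrome hemostat lying flat beyond the cradles on the left (+y), about 145 mm long (x axis, jaws at +x), 65 mm over its finger rings, 6 mm thick; the origin is on its underside near mid-length. To be left alone.
Mind the look-alikes: they are no part of the job. Leave any red look-alike of the part that bears cradle_m_floor alone. Leave any pink look-alike of the part that bears cradle_xl_floor alone.

How it is judged:
By the outcome, as a careful person would: the job done as asked, in the order asked, and still so for the second after the job is handed in, with the robot touching nothing.
It also fails if it takes over 109 s, if anything falls off the work surface, if the arm or the gripper's body presses on something with over 40 N, if the wrist force passes 120 N, or if a joint passes its speed limit or range.

## Robot

A 6-joint arm with a two-finger parallel gripper is mounted at the origin on the work surface. World frame = base frame: x ahead of the robot, y to its left, z up, the work surface at z = 0. Lengths are in mm, angles in rad, forces in N, time in s.
With the tool pointing down it reaches from about 375 to 900 mm from the base axis. Payload 3.1 kg.
Tool frame: the origin (TCP) lies on the front face of the gripper's body, between the roots of the fingers; the fingertips stand 73 mm ahead of it and the grasp point (between the pads) lies 54 mm ahead of it; z points along the fingers, y is the direction in which the jaws open and shut (so a half turn about z gives the same grasp; the last joint's range is limited). The gripper opens to 85 mm and grips with 20 to 120 N. Pads are 22 mm wide; open, the fingers measure 114 mm over their backs; the gripper's body (76 mm by 85 mm) begins 54 mm behind the grasp point. The pads swing forward as they close: fully open they stand 13 mm farther back than shut.
Start: joints at [-1.383, 0.527, 1.433, -0, 1.181, -0.178], TCP at [223.581, -583.617, 303.91] pointing down, gripper open.
Joint ranges: [-3.08, 3.08], [-0.75, 2.2], [0.22, 2.44], [-1.43, 4.57], [0, 2.65], [-2.85, 2.85]. Speed limits (rad/s): [2.79, 2.79, 3.14, 3.14, 3.14, 3.14].

## Interface

Orientations are given as a rotation vector (axis times angle).
In Python, from plant import bot gives the robot as it stands.
- The arm moves only by the tool play_rows, never from a script. Its argument "deltas" is a list of rows, each a list of 2 entries, a list of its own where there are three numbers: the shift along the world's x, y, z in mm, then the turn about the world's z in rad. A call has 1 to 12 rows; each row is the pose to reach, as a shift and turn from the pose measured when the call began; what a row does not reach only later rows make up. A row lasts 1/12 s, in which the tool goes at most 41.7 mm and 7.16 degrees, less where a joint would pass 70% of its speed; a pose out of reach is approached as far as the arm can. A call with a gripper value outside its range is refused whole. "grip" is the gripper command: -1 is shut, 1 is fully open, values between are in proportion, set as the call begins (left out, the last holds). The fingers move at their own pace and stop on an object; "newtons" is the grip in N (left out, the last holds). Time passes only in rows, so rows that repeat a pose let the fingers close. It gives the time, the measured TCP pose, the force and the opening at its end, in the units of the state.
- bot.get_state(): the state, without advancing time (a new reading comes with each control period).
- bot.capture(name): name is "scene" or "top" or "wrist"; returns a dict with "img" (420x560x3 uint8, blue, green, red), "fx", "fy", "cx", "cy" (pixels), "R" (3x3) and "t" (3): a world point X has camera coordinates R X + t. Camera axes: x right, y down, z forward; pixel columns grow to the right and rows downward; lengths in mm; the calibration is good to about 2 mm. A picture is of the moment at which its call begins. There is no depth.
- bot.hand_in(): hands the job in, once; it reports no verdict.
The state is a dict: "t": time; "joint_pos": joint angles; "dq": joint speeds; "tau": joint torques, N m; "position": TCP position; "tcp_rot": TCP orientation; "contact_force": force on the tool from outside, world axes, zero at the start; "wrist_torque": the same for the moment, N m; "grip_width": opening from 0.0 (shut) to 1.0 (fully open).
Only numpy, scipy, OpenCV 4.12 (cv2) and the standard library are available. Lean on these libraries where they do the work, as an engineer would, in place of code of your own. Each camera call takes 0.05 s, during which the arm holds its last target.

## Working session

There is one attempt and no reset: what is moved stays moved. The work goes in short steps, Python scripts to look and compute and a tool call to move; the robot and the scene stay as the last step left them, time stands still between calls to the robot, and variables do not carry over. Pictures are saved under pics/ and viewed, and the job is handed in when it is done.

Besides the shell and the picture viewer there is one more tool, called as name([rows], argument=value, ...), one row to a line, values as JSON. play_rows: Moves the arm, as the interface text tells. Its arguments: {"type":"object","properties":{"deltas":{"type":"array"},"grip":{"type":"number"},"newtons":{"type":"number"}},"required":["deltas"]}

```bash
ls; mkdir -p pics
python3 - <<'E'
from plant import bot
import cv2
print(bot.get_state())
for n in ["scene","top","wrist"]:
    c=bot.capture(n); cv2.imwrite(f"pics/{n}0.png",c["img"]); print(n,c["fx"],c["cx"],c["cy"],c["R"],c["t"])
E
```

```text
pics
{'t': 0.0, 'joint_pos': array([-1.38349808e+00,  5.28451729e-01,  1.43390061e+00,  3.22132342e-05,
        1.18140381e+00, -1.78515437e-01]), 'dq': array([ 1.97036695e-04,  2.63386411e-05, -1.24678472e-03, -8.59991691e-04,
        3.15225842e-04,  1.06617440e-04]), 'tau': array([ 1.99634233e-03, -4.42337751e+01, -1.78025419e+01,  3.32165553e-05,
        8.50133831e-03,  2.88276760e-05]), 'position': array([ 223.48717318, -583.07703634,  302.94286282]), 'tcp_rot': array([-3.08706413e+00, -5.71007719e-01, -3.18455457e-05]), 'contact_force': array([0.04386188, 0.42255679, 1.42752855]), 'wrist_torque': array([-0.00388233, -0.04654369, -0.04946562]), 'grip_width': 0.9989833299891396}
scene 534.5494021955604 276.0330486055537 208.59659872569688 [[-0.75092657  0.66002618 -0.02178821]
 [ 0.34182537  0.36024963 -0.86797213]
 [-0.56503514 -0.6592311  -0.49613471]] [ 338.7143664  -119.64368076 1640.0660797 ]
top 422.64991775081086 287.2465430682354 206.73236573321796 [[ 0.00742118 -0.99973726  0.02168704]
 [-0.99652573 -0.00919299 -0.08277658]
 [ 0.0829542  -0.02099739 -0.99633213]] [  34.71762257  523.86246008 1058.55322468]
wrist 354.8474748527753 277.74489340319303 207.71766778191392 [[ 0.35787966 -0.93376661 -0.0014341 ]
 [-0.89806081 -0.34461473  0.27336324]
 [-0.25575168 -0.09654324 -0.96190981]] [-624.2806485   -35.54710518  378.82217389]
```

View pics/scene0.png

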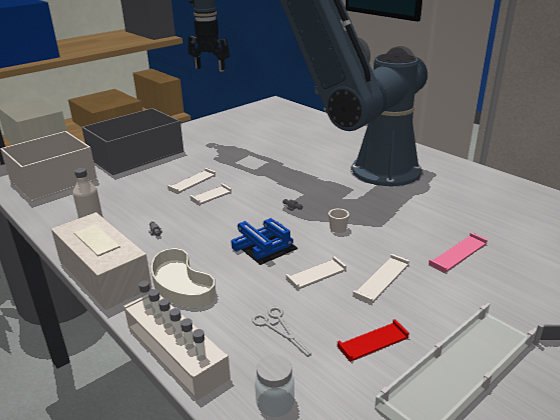

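View pics/top0.png

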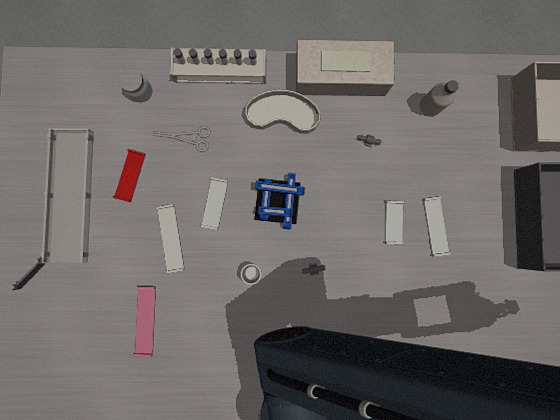

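View pics/wrist0.png

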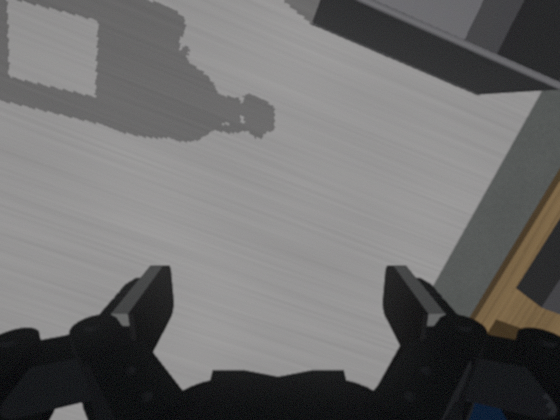

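The scene view shows the pile at about (265,240). In the top view it is at about (278,202), with white cradles at (214,203), (171,239), (394,222) and (436,226). The look-alikes are red (129,176) and pink (145,320). I'll enlarge and measure next.

```bash
cat > h.py <<'E'
import numpy as np, cv2
def ray(c,u,v,z):
    K=np.array([(u-c["cx"])/c["fx"],(v-c["cy"])/c["fy"],1.])
    R=np.array(c["R"]);t=np.array(c["t"]);o=-R.T@t;d=R.T@K
    return o+d*(z-o[2])/d[2]
def proj(c,X):
    p=np.array(c["R"])@np.array(X,float)+np.array(c["t"])
    return np.array([c["fx"]*p[0]/p[2]+c["cx"],c["fy"]*p[1]/p[2]+c["cy"]])
def tri(obs):
    A=[];b=[]
    for c,u,v in obs:
        R=np.array(c["R"]);t=np.array(c["t"])
        for k,(q,f,cc) in enumerate(((u,c["fx"],c["cx"]),(v,c["fy"],c["cy"]))):
            m=(q-cc)/f
            A.append(R[k]-m*R[2]); b.append(m*t[2]-t[k])
    s=np.linalg.lstsq(np.array(A),np.array(b),rcond=None)
    return s[0],np.sqrt(s[1])
E
python3 - <<'E'
from plant import bot
import cv2,pickle,numpy as np
from h import *
C={n:bot.capture(n) for n in("top","scene")}
pickle.dump(C,open("c0.pkl","wb"))
t=C["top"]["img"];s=C["scene"]["img"]
cv2.imwrite("pics/tp.png",cv2.resize(t[160:240,235:325],None,fx=7,fy=7,interpolation=cv2.INTER_CUBIC))
cv2.imwrite("pics/sp.png",cv2.resize(s[205:275,220:310],None,fx=8,fy=8,interpolation=cv2.INTER_CUBIC))
hsv=cv2.cvtColor(t,cv2.COLOR_BGR2HSV)
m=((hsv[...,2]>190)).astype(np.uint8)
n,l,st,ce=cv2.connectedComponentsWithStats(m)
for i in range(1,n):
    if 300<st[i,4]<3000:
        cn=cv2.findContours((l==i).astype(np.uint8),cv2.RETR_EXTERNAL,cv2.CHAIN_APPROX_NONE)[0][0]
        r=cv2.minAreaRect(cn); P=np.array([ray(C["top"],*p,6)[:2] for p in cv2.boxPoints(r)])
        rr=cv2.minAreaRect(P.astype(np.float32)); print(ce[i].round(1),st[i,4],rr)
for p in((278,202),(214,203),(171,239),(394,222),(436,226)):print(p,ray(C["top"],*p,6).round())
E
```

```text
(278, 202) [537.  63.   6.]
(214, 203) [533. 228.   6.]
(171, 239) [439. 336.   6.]
(394, 222) [ 488. -239.    6.]
(436, 226) [ 478. -349.    6.]
```

```bash
ls pics
```

```text
scene0.png
sp.png
top0.png
tp.png
wrist0.png
```

View pics/tp.png

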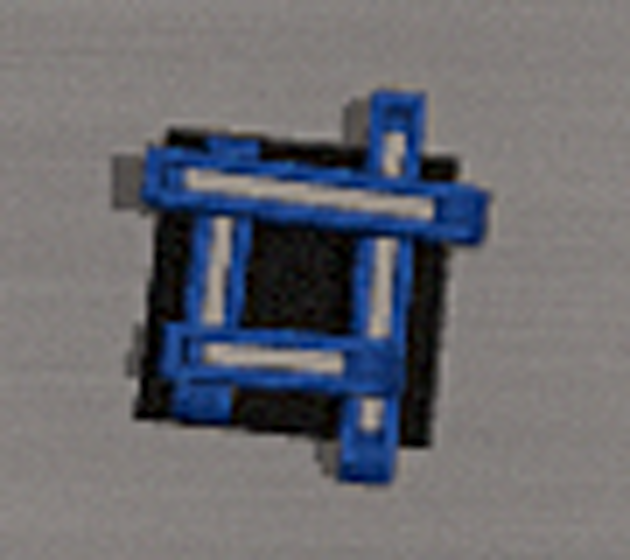

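View pics/sp.png

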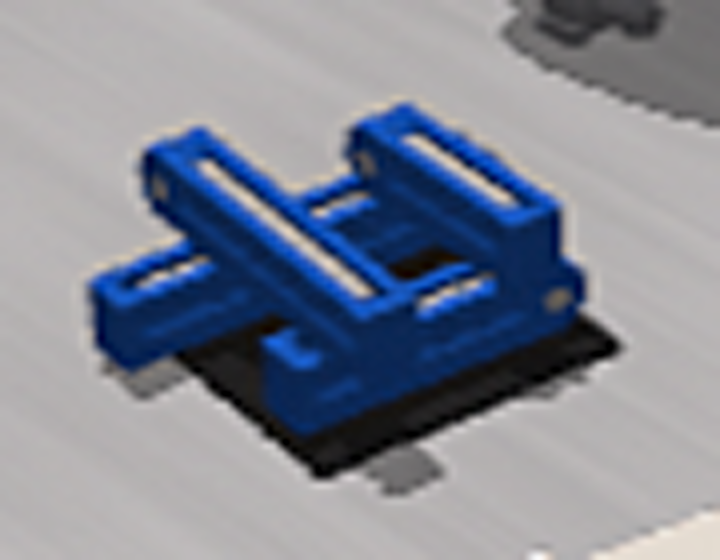

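The top view crop shows two bars in the upper layer. The longer one is at crop row ~195 and the shorter one (S) at row ~358. Below them are the long bar on the right (XL) and the shorter one on the left (M). Next I'll measure the cradles.

Run:
```python
import pickle
from h import *
C=pickle.load(open("c0.pkl","rb"));T=C["top"];t=T["img"]
for n,(u,v) in dict(A=(214,203),B=(171,239),C=(394,222),D=(436,226)).items():
    g=t[v-45:v+45,u-30:u+30].min(2)
    m=(g>150).astype(np.uint8)
    print(n,np.percentile(g,[5,50,95]))
    nn,l,st,ce=cv2.connectedComponentsWithStats(m); i=l[45,30]
    cn=cv2.findContours((l==i).astype(np.uint8),cv2.RETR_EXTERNAL,cv2.CHAIN_APPROX_NONE)[0][0].reshape(-1,2)+[u-30,v-45]
    P=np.array([ray(T,*p,6)[:2] for p in cn.astype(float)],np.float32)
    print(n,i,st[i,4],cv2.minAreaRect(P))
cv2.imwrite("pics/cl.png",cv2.resize(t[160:290,110:240],None,fx=4.5,fy=4.5,interpolation=cv2.INTER_CUBIC))
cv2.imwrite("pics/cr.png",cv2.resize(t[180:270,365:465],None,fx=6,fy=6,interpolation=cv2.INTER_CUBIC))
```

```text
A [119. 126. 161.]
A 2 752 ((528.61376953125, 228.2517852783203), (42.19841384887695, 122.151123046875), 78.8695297241211)
B [117. 124. 160.]
B 1 1026 ((441.9975280761719, 338.2510986328125), (171.36581420898438, 42.02806091308594), 10.638071060180664)
C [117. 124. 163.]
C 1 659 ((487.8811950683594, -239.558349609375), (43.24044418334961, 111.04815673828125), 87.72019958496094)
D [116. 124. 161.]
D 1 889 ((478.1409606933594, -350.19879150390625), (151.50120544433594, 44.646888732910156), 8.897418022155762)
```

View pics/cl.png

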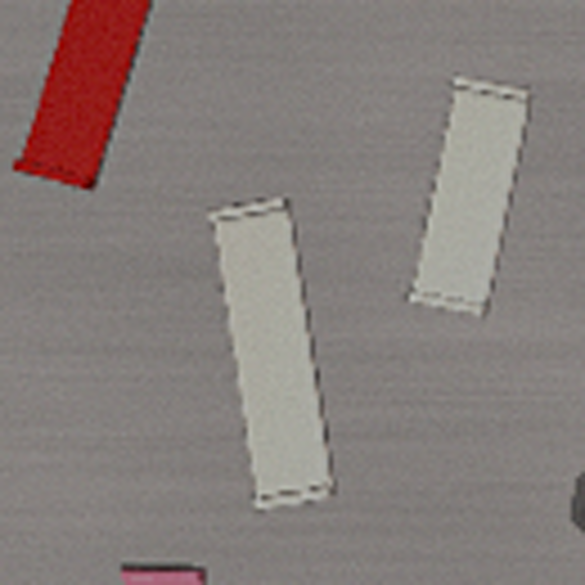

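View pics/cr.png

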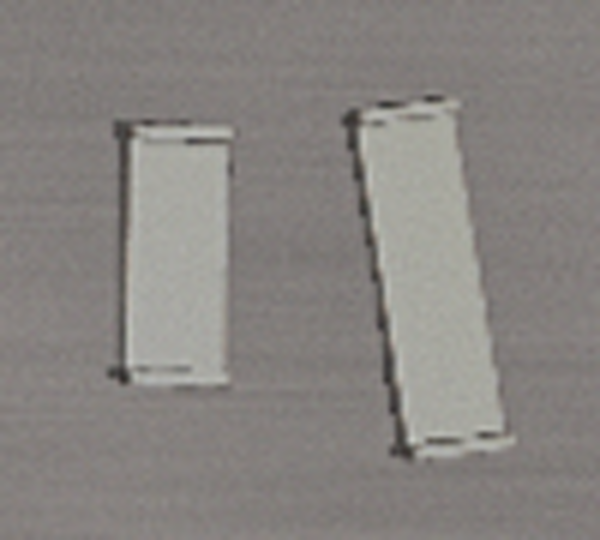

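White cradles, matched by length in the top view:

| Pixel | Length (mm) | Cradle |
|---|---|---|
| (394,222) | 111 | S |
| (214,203) | ~132 including the stop | M |
| (436,226) | 151 | L |
| (171,239) | 171 | XL |

The red (129,176) and pink (145,320) ones are excluded by colour. The crops above confirm this. Next I need the wrist camera geometry.

Run:
```python
import pickle
from h import *
from plant import bot
from scipy.spatial.transform import Rotation as Ro
c=bot.capture("wrist");s=bot.get_state()
Rt=Ro.from_rotvec(s["tcp_rot"]).as_matrix()
o=-np.array(c["R"]).T@np.array(c["t"])
print("cam in tool",Rt.T@(o-s["position"]),"optical axis tool",Rt.T@np.array(c["R"])[2])
print("tool axes",Rt.round(3))
C=pickle.load(open("c0.pkl","rb"));T=C["top"];S=C["scene"]
# pile corners: L upper bar top corners in top crop, crop /7+(235,160)
def tp(x,y):return (T,x/7+235-.43,y/7+160-.43)
def sp(x,y):return (S,x/8+220-.44,y/8+205-.44)
# same corners: L +y end (top crop left (148,148),(145,200)), scene: +y end is near (375,320)?
def fl(pts,z,h=None):
    P=np.array([ray(*tp(*p),z)[:2] for p in pts],np.float32);r=cv2.minAreaRect(P);return r
print("L",fl([(150,147),(143,203),(490,190),(480,245)],52))
print("S",fl([(168,323),(165,375),(405,345),(398,395)],52))
print("XL",fl([(373,90),(426,93),(393,485),(338,480)],28))
print("M",fl([(208,140),(260,142),(230,418),(175,415)],28))
```

```text
cam in tool [ 69.41564428   0.1108193  -70.05709249] optical axis tool [-2.73649876e-01  2.48873884e-04  9.61829342e-01]
tool axes [[ 0.934  0.358 -0.   ]
 [ 0.358 -0.934  0.001]
 [ 0.    -0.001 -1.   ]]
L ((568.5552368164062, 58.64363479614258), (122.01374816894531, 20.21319580078125), 83.32969665527344)
S ((510.15673828125, 69.60687255859375), (84.31932067871094, 18.468217849731445), 85.20423889160156)
XL ((539.30712890625, 34.430240631103516), (19.95050048828125, 143.60733032226562), 85.56861877441406)
M ((541.5034790039062, 94.18467712402344), (19.866992950439453, 102.24021911621094), 84.45316314697266)
```

play_rows([
  [[20,35,-3],0.1],
  [[40,75,-6],0.2],
  [[59,115,-9],0.3],
  [[78,153,-12],0.4],
  [[97,190,-15],0.5],
  [[116,226,-18],0.6],
  [[135,263,-21],0.7],
  [[154,300,-24],0.8],
  [[173,336,-28],0.9],
  [[192,373,-32],1.0],
  [[211,410,-35],1.11],
  [[230,447,-38],1.11],
], grip=0.0, newtons=30)

```text
t: 1.3
position: [451.7, -139.5, 266.0]
tcp_rot: [-2.321, -2.117, 0.0]
contact_force: [1.1, -0.7, 0.8]
grip_width: 0.499
```

play_rows([
  [[20,38,-4],0.0],
  [[38,74,-8],0.0],
  [[55,108,-10],0.0],
  [[70,138,-12],0.0],
  [[80,156,-12],0.0],
  [[86,166,-12],0.0],
  [[86,166,-12],0.0],
  [[86,166,-12],0.0],
])

```text
t: 1.97
position: [537.5, 26.3, 253.9]
tcp_rot: [-2.32, -2.119, 0.002]
contact_force: [-1.0, 0.0, 0.0]
grip_width: 0.497
```

```bash
cat > w.py <<'E'
import sys,pickle
from h import *
from plant import bot
from scipy.spatial.transform import Rotation as Ro
n=sys.argv[1]
c=bot.capture("wrist");s=bot.get_state();c["st"]=s
cv2.imwrite(f"pics/{n}.png",c["img"]);pickle.dump(c,open(n+".pkl","wb"))
Rt=Ro.from_rotvec(s["tcp_rot"]).as_matrix()
print(round(s["t"],2),s["position"].round(1),"yaw_x",np.degrees(np.arctan2(Rt[1,0],Rt[0,0])).round(2),"z",Rt[:,2].round(3),"F",s["contact_force"].round(1),"g",round(s["grip_width"],3),"q",s["joint_pos"].round(2))
E
python3 w.py w1
```

```text
2.02 [537.2  25.7 254. ] yaw_x 84.73 z [-0.001 -0.001 -1.   ] F [ 0.2 -0.5 -0.3] g 0.505 q [-0.16  0.48  1.7  -0.    0.96 -0.07]
```

```bash
ls pics
```

```text
cl.png
cr.png
scene0.png
sp.png
top0.png
tp.png
w1.png
wrist0.png
```

View pics/w1.png

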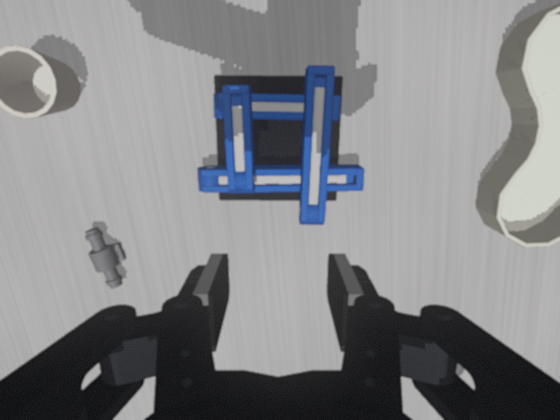

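The wrist view shows the pile at about (280,145). S is the upper left bar at (238,138) and L the upper right bar at (315,145), with XL in the lower front at (280,180) and M in the lower back at (278,105). I'll enlarge for corners.

Run:
```python
import cv2
i=cv2.imread("pics/w1.png")
cv2.imwrite("pics/w1c.png",cv2.resize(i[55:235,190:375],None,fx=3.3,fy=3.3,interpolation=cv2.INTER_CUBIC))
```

```text
(no output)
```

View pics/w1c.png

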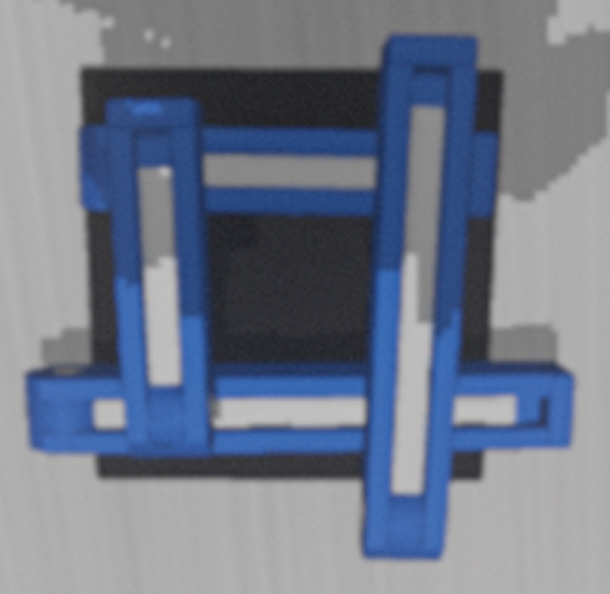

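Run:
```python
import pickle
from h import *
W=pickle.load(open("w1.pkl","rb"));T=pickle.load(open("c0.pkl","rb"))["top"]
def tp(x,y):return (T,x/7+235-.43,y/7+160-.43)
def wp(x,y):return (W,x/3.3+190-.35,y/3.3+55-.35)
D={"L":([(150,147),(143,203),(490,190),(480,245)],[(388,35),(475,38),(365,556),(441,557)],52),
"S":([(168,323),(165,375),(405,345),(398,395)],[(107,100),(199,98),(128,455),(208,452)],52),
"XL":([(373,90),(426,93),(393,485),(338,480)],[(572,368),(570,445),(30,373),(33,450)],28),
"M":([(208,140),(260,142),(230,418),(175,415)],[(495,132),(493,215),(81,127),(82,208)],28)}
for k,(a,b,z) in D.items():
    for n,f,pp in(("top",tp,a),("wr",wp,b)):
        P=np.array([ray(*f(*p),z)[:2] for p in pp],np.float32);r=cv2.minAreaRect(P)
        print(k,n,np.round(P.mean(0),1),np.round(r[1],1),round(r[2],1))
    # centre triangulation
    ca=np.mean([tp(*p)[1:] for p in a],0);cb=np.mean([wp(*p)[1:] for p in b],0)
    print("  tri",tri([(T,*ca),(W,*cb)]))
```

```text
L top [568.6  58.9] [122.   20.2] 83.3
L wr [569.8  61.4] [119.   18.9] 83.4
  tri (array([575.59063703,  58.80122675,  -2.43311059]), array([0.07498484]))
S top [510.3  69.6] [84.3 18.5] 85.2
S wr [511.8  73.2] [80.2 20.2] 85.9
  tri (array([510.73282733,  71.68047886,  34.48204429]), array([2.89389407]))
XL top [539.2  34.3] [ 20.  143.6] 85.6
XL wr [541.1  36.3] [ 20.1 139.3] 85.4
  tri (array([540.61285855,  33.70676418,  13.42794215]), array([0.68399778]))
M top [541.4  94. ] [ 19.9 102.2] 84.5
M wr [543.1  95.3] [ 19.4 100.9] 83.9
  tri (array([543.12935606,  94.97717315,   7.66530561]), array([0.56907483]))
```

Run:
```python
import pickle
from h import *
C=pickle.load(open("c0.pkl","rb"));S=C["scene"]
W=pickle.load(open("w1.pkl","rb"));T=C["top"]
def tp(x,y):return (T,x/7+235-.43,y/7+160-.43)
def wp(x,y):return (W,x/3.3+190-.35,y/3.3+55-.35)
def sp(x,y):return (S,x/8+220-.44,y/8+205-.44)
s=np.mean([(355,125),(405,105),(558,205),(515,222)],0)
l=np.mean([(145,150),(203,128),(355,318),(412,290)],0)
st=np.mean([(168,323),(165,375),(405,345),(398,395)],0)
lt=np.mean([(150,147),(143,203),(490,190),(480,245)],0)
sw=np.mean([(107,100),(199,98),(128,455),(208,452)],0);lw=np.mean([(388,35),(475,38),(365,556),(441,557)],0)
print("S top+scene",tri([tp(*st),sp(*s)]),"wr+scene",tri([wp(*sw),sp(*s)]))
print("L",tri([tp(*lt),sp(*l)]),tri([wp(*lw),sp(*l)]))
# mat corner near (325,475) scene ; top (145? ) 
print("mat", tri([tp(167,130),sp(325,478)]))
```

```text
S top+scene (array([510.04499637,  70.27601143,  46.63311192]), array([1.22079873])) wr+scene (array([511.94826725,  74.39117317,  49.27146712]), array([0.52558297]))
L (array([569.27021624,  58.94777462,  46.77550561]), array([0.06084362])) (array([571.3866733 ,  63.7992427 ,  49.73520437]), array([1.80768303]))
mat (array([600.00428841, 114.56647815,  -1.23991415]), array([0.21364842]))
```

Heights agree with the text: the mat reads -1 and the upper tops read 47–50, so about 51–53 once the bias is removed. I'm moving over S and descending with the jaws half open.

play_rows([
  [[-13,23,-20],0.0],
  [[-26,46,-50],0.0],
  [[-26,46,-70],0.0],
  [[-26,46,-80],0.0],
  [[-26,46,-80],0.0],
  [[-26,46,-80],0.0],
])

```text
t: 2.52
position: [511.8, 70.3, 174.1]
tcp_rot: [2.323, 2.115, -0.002]
contact_force: [0.4, 0.5, 0.5]
grip_width: 0.494
```

```bash
python3 w.py w2
```

```text
2.57 [512.4  70.4 174.7] yaw_x 84.62 z [ 0.001 -0.001 -1.   ] F [ 1.4 -0.2  0.5] g 0.497 q [-0.08  0.58  1.82 -0.    0.74  0.02]
```

View pics/w2.png

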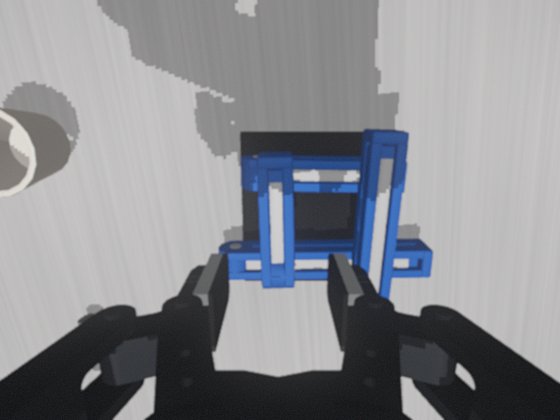

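S fills columns 260–295, rows 154–287, and is centred between the pads at column 278.

Run:
```python
import pickle
from h import *
W=pickle.load(open("w2.pkl","rb"))
for z in(52,48):
    P=np.array([ray(W,*p,z)[:2] for p in[(259,155),(293,154),(263,287),(294,286)]]);print(P.round(1),P.mean(0))
```

```text
[[505.9 115. ]
 [524.2 113.8]
 [499.7  36. ]
 [518.3  34.9]] [512.01431853  74.92029107]
[[505.6 114.5]
 [524.3 113.3]
 [499.3  33.8]
 [518.3  32.7]] [511.88539006  73.577573  ]
```

play_rows([
  [[0,1.5,-20],0.0],
  [[0,1.5,-40],0.0],
  [[0,1.5,-55],0.0],
  [[0,1.5,-65],0.0],
  [[0,1.5,-70],0.0],
  [[0,1.5,-70],0.0],
  [[0,1.5,-70],0.0],
])

```text
t: 3.15
position: [513.0, 71.6, 105.4]
tcp_rot: [2.322, 2.113, 0.002]
contact_force: [-1.1, 0.6, 0.3]
grip_width: 0.501
```

play_rows([
  [[0,0,0],0.0],
  [[0,0,0],0.0],
  [[0,0,0],0.0],
  [[0,0,0],0.0],
  [[0,0,0],0.0],
  [[0,0,0],0.0],
], grip=-1, newtons=30)

```text
t: 3.65
position: [513.7, 71.5, 106.5]
tcp_rot: [2.32, 2.112, 0.004]
contact_force: [0.5, -0.8, 5.7]
grip_width: 0.225
```

```bash
python3 w.py w3
```

```text
3.7 [513.8  71.5 106.5] yaw_x 84.61 z [ 0.005 -0.001 -1.   ] F [ 0.2 -0.3  6.1] g 0.225 q [-0.08  0.71  1.84 -0.    0.58  0.02]
```

View pics/w3.png

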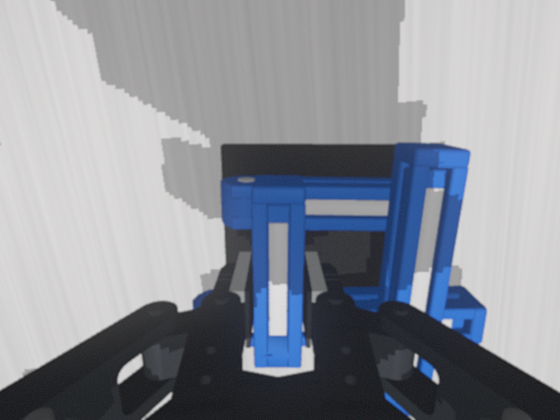

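S is gripped with the opening at 19 mm. Lifting.

play_rows([
  [[0,0,5],0.0],
  [[0,0,12],0.0],
  [[0,0,25],0.0],
  [[0,0,45],0.0],
  [[0,0,70],0.0],
  [[0,0,90],0.0],
  [[0,0,100],0.0],
  [[0,0,100],0.0],
])

```text
t: 4.37
position: [514.9, 71.6, 208.9]
tcp_rot: [2.317, 2.109, 0.01]
contact_force: [-1.1, -0.2, -0.2]
grip_width: 0.223
```

play_rows([
  [[-1,-12,0],-0.1],
  [[-2,-32,0],-0.21],
  [[-4,-56,0],-0.32],
  [[-6,-82,0],-0.43],
  [[-9,-110,0],-0.54],
  [[-11,-138,0],-0.65],
  [[-13,-166,0],-0.77],
  [[-15,-194,0],-0.88],
  [[-17,-220,0],-0.99],
  [[-19,-245,0],-1.1],
  [[-21,-266,0],-1.21],
  [[-23,-284,0],-1.32],
])

```text
t: 5.37
position: [491.1, -213.9, 207.6]
tcp_rot: [3.124, 0.235, -0.003]
contact_force: [0.9, 0.4, -0.1]
grip_width: 0.224
```

play_rows([
  [[-1,-12,0],-0.1],
  [[-2,-20,0],-0.17],
  [[-2,-25,0],-0.2],
  [[-2,-27,0],-0.2],
  [[-2,-27,0],-0.2],
  [[-2,-27,0],-0.2],
])

```text
t: 5.87
position: [488.9, -240.2, 207.1]
tcp_rot: [3.133, -0.076, -0.006]
contact_force: [-0.2, -0.4, -0.5]
grip_width: 0.224
```

```bash
python3 w.py w4
```

```text
5.92 [ 489.  -240.1  207.3] yaw_x -2.76 z [-0.004 -0.008 -1.   ] F [-0.2 -1.1  0.1] g 0.225 q [-0.66  0.56  1.72 -0.01  0.86  0.97]
```

View pics/w4.png

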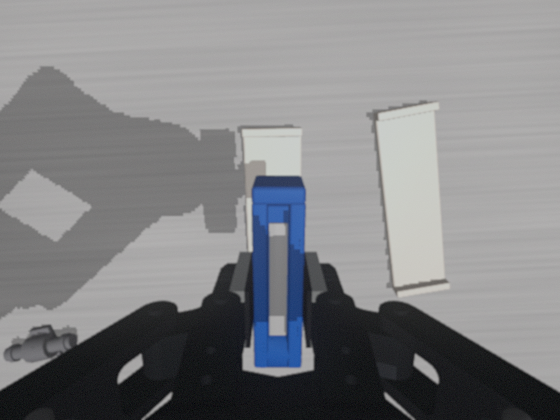

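Run:
```python
import pickle,sys
from h import *
from scipy.spatial.transform import Rotation as Ro
def intool(W,uv,zrel):
    s=W["st"];p=s["position"];Rt=Ro.from_rotvec(s["tcp_rot"]).as_matrix()
    return Rt.T@(ray(W,*uv,p[2]+zrel)-p)
W=pickle.load(open("w4.pkl","rb"))
i=W["img"]
cv2.imwrite("pics/w4c.png",cv2.resize(i[100:380,220:460],None,fx=2.1,fy=2.1,interpolation=cv2.INTER_CUBIC))
for z in (-54.5,-52,-57):print(z,[intool(W,uv,z).round(1) for uv in[(253,205),(304,205),(256,366),(302,366)]])
print("S far stop",ray(W,242,128,14),ray(W,302,126,14), "side mid", ray(W,243,230,6))
P=np.array([ray(W,*p,z)[:2] for p,z in[((374,116),14),((439,102),14),((449,290),6),((397,294),6)]]);print(P,P.mean(0))
```

```text
-54.5 [array([35.1, -8.6, 54.3]), array([35. ,  9.9, 54.5]), array([-34.8,  -8.7,  54.5]), array([-34.9,  10.5,  54.7])]
-52 [array([35.8, -8.4, 51.8]), array([35.7,  9.7, 52. ]), array([-32.7,  -8.5,  52. ]), array([-32.8,  10.3,  52.2])]
-57 [array([34.4, -8.8, 56.8]), array([34.3, 10.1, 57. ]), array([-36.9,  -8.9,  57. ]), array([-37. ,  10.8,  57.2])]
S far stop [ 544.0375816 -218.7539973   14.       ] [ 543.34508002 -262.20961898   14.        ] side mid [ 463.11352431 -212.70082439    6.        ]
[[ 547.85477182 -314.1890776 ]
 [ 555.30703493 -360.31668887]
 [ 399.88789481 -384.49264764]
 [ 398.39053898 -340.10206542]] [ 475.36006014 -349.77511988]
```

View pics/w4c.png

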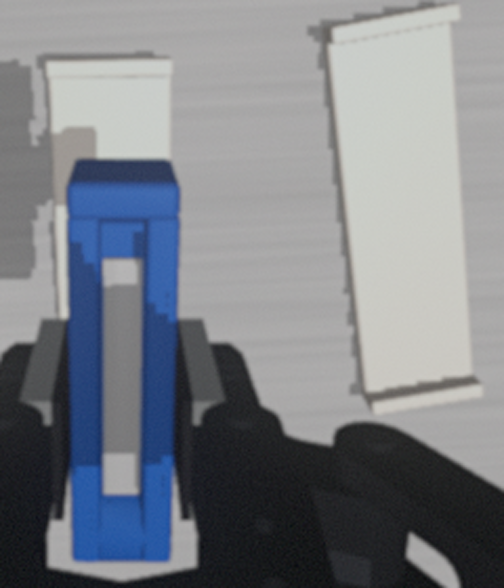

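Run:
```python
import pickle,sys
from h import *
from plant import bot
from scipy.spatial.transform import Rotation as Ro
def intool(W,uv,zrel):
    s=W["st"];p=s["position"];Rt=Ro.from_rotvec(s["tcp_rot"]).as_matrix()
    return (Rt.T@(ray(W,*uv,p[2]+zrel)-p)).round(1)
W=pickle.load(open("w4.pkl","rb"))
print(intool(W,(253,188),-54.5),intool(W,(304,188),-54.5),intool(W,(280,366),-54.5),"bottom far",intool(W,(280,177),-78.5))
a=bot.capture("scene")["img"];b=bot.capture("top")["img"]
cv2.imwrite("pics/v5.png",np.hstack([cv2.resize(a[60:220,110:310],None,fx=2,fy=2),cv2.resize(b[140:300,340:540],None,fx=2,fy=2)]))
```

```text
[41.4 -8.5 54.3] [41.4  9.8 54.5] [-34.9   1.3  54.6] bottom far [40.8  1.3 78.4]
```

View pics/v5.png

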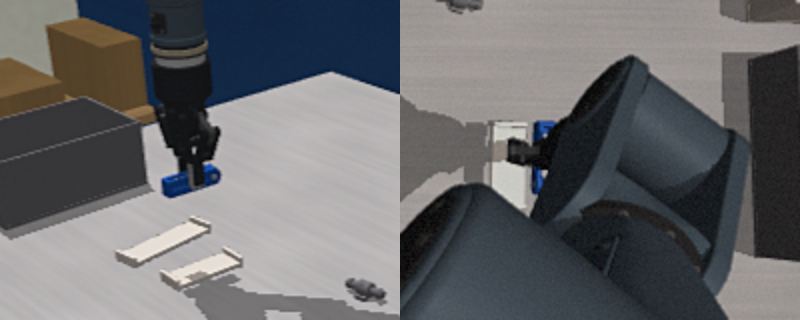

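Run:
```python
import pickle,sys
from h import *
from scipy.spatial.transform import Rotation as Ro
def intool(W,uv,zrel):
    s=W["st"];p=s["position"];Rt=Ro.from_rotvec(s["tcp_rot"]).as_matrix()
    return (Rt.T@(ray(W,*uv,p[2]+zrel)-p)).round(1)
W=pickle.load(open("w4.pkl","rb"))
for v in(188,221.4,335.7,366):print(v,intool(W,(278,v),-54.5))
W=pickle.load(open("w1.pkl","rb"))
f=lambda x,y:ray(W,x/3.3+190-.35,y/3.3+55-.35,52).round(1)
for y in(100,130,167,385,415,455):print(y,f(155,y))
```

```text
188 [41.4  0.5 54.4]
221.4 [28.8  0.5 54.4]
335.7 [-20.1   0.5  54.6]
366 [-34.9   0.5  54.6]
100 [515.4 112.8  52. ]
130 [514.6 106.6  52. ]
167 [513.7  98.8  52. ]
385 [507.7  50.   52. ]
415 [506.8  42.8  52. ]
455 [505.6  33.2  52. ]
```

Measured in one wrist view, the cradle centre is x≈487.7, and the clamp centre sits about +3.5 mm along tool x. I'm lowering with that correction.

play_rows([
  [[-2,0.5,-20],0.01],
  [[-4.5,0.5,-50],0.02],
  [[-4.5,0.5,-80],0.02],
  [[-4.5,0.5,-100],0.02],
  [[-4.5,0.5,-110],0.02],
  [[-4.5,0.5,-115],0.02],
  [[-4.5,0.5,-118],0.02],
  [[-4.5,0.5,-118],0.02],
  [[-4.5,0.5,-118],0.02],
])

```text
t: 6.77
position: [485.2, -239.9, 90.5]
tcp_rot: [3.131, -0.044, -0.002]
contact_force: [-0.1, -0.2, -0.8]
grip_width: 0.229
```

```bash
python3 w.py w6
```

```text
6.82 [ 485.3 -240.    90.7] yaw_x -1.61 z [-0.001 -0.01  -1.   ] F [-0.7  0.6 -0.9] g 0.227 q [-0.66  0.75  1.79 -0.02  0.59  0.95]
```

View pics/w6.png

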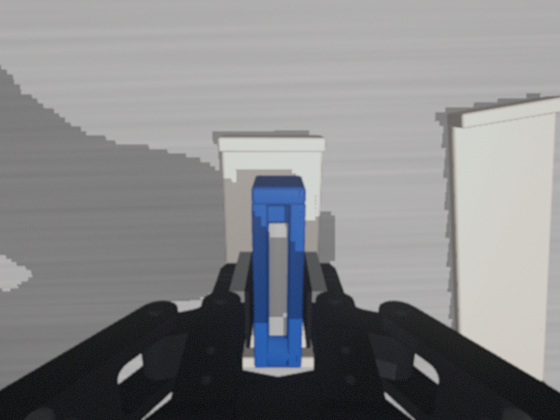

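Run:
```python
import pickle
from h import *
W=pickle.load(open("w6.pkl","rb"))
print("stop outer",ray(W,219,137,14),ray(W,323,136,14),"inner",ray(W,271,151,14))
print("clamp bottom far",ray(W,280,177,12),"lat floor",ray(W,225,230,6),ray(W,318,230,6))
```

```text
stop outer [ 543.43897215 -218.74118513   14.        ] [ 542.63167423 -260.98108993   14.        ] inner [ 537.18024414 -239.64589483   14.        ]
clamp bottom far [ 525.84560688 -243.08138203   12.        ] lat floor [ 500.66233861 -217.17639035    6.        ] [ 499.32122746 -260.04574543    6.        ]
```

play_rows([
  [[2,1.5,0],0.0],
  [[4,2.5,0],0.0],
  [[4,2.5,-2],0.0],
  [[4,2.5,-3],0.0],
  [[4,2.5,-4],0.0],
  [[4,2.5,-4],0.0],
  [[4,2.5,-4],0.0],
])

```text
t: 7.4
position: [489.1, -237.4, 86.5]
tcp_rot: [3.132, -0.044, -0.002]
contact_force: [0.0, -1.0, -0.6]
grip_width: 0.226
```

```bash
python3 w.py w7
python3 - <<'E'
from plant import bot
import cv2,numpy as np
a=bot.capture("scene")["img"]
cv2.imwrite("pics/v7.png",cv2.resize(a[130:230,140:270],None,fx=5,fy=5,interpolation=cv2.INTER_CUBIC))
E
```

```text
7.45 [ 489.1 -237.4   86.5] yaw_x -1.61 z [-0.001 -0.01  -1.   ] F [-0.  -1.  -0.9] g 0.225 q [-0.65  0.76  1.78 -0.02  0.59  0.96]
```

View pics/v7.png

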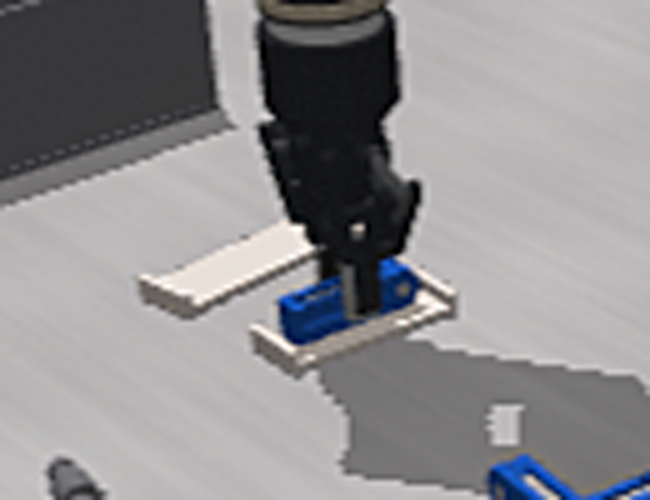

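View pics/w7.png

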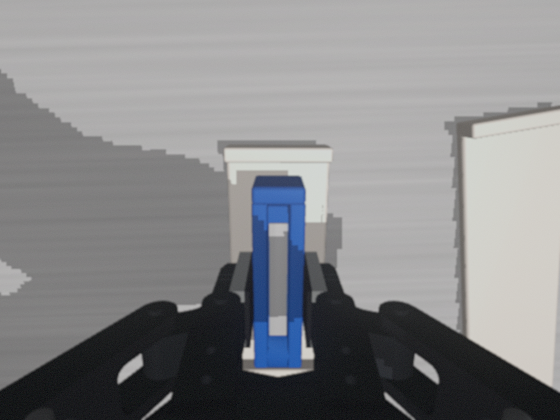

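Both views show the clamp between the stops and roughly centred. The force is zero, so it isn't touching yet. Lowering in small steps.

play_rows([
  [[0,0,-1],0.0],
  [[0,0,-2],0.0],
  [[0,0,-2.5],0.0],
  [[0,0,-2.5],0.0],
])

```text
t: 7.83
position: [489.1, -237.5, 84.5]
tcp_rot: [3.131, -0.044, -0.002]
contact_force: [-0.6, -0.4, 4.2]
grip_width: 0.224
```

Contact is 4 N at z=84.5, as predicted. Releasing.

play_rows([
  [[0,0,0],0.0],
  [[0,0,0],0.0],
  [[0,0,0],0.0],
  [[0,0,0],0.0],
  [[0,0,5],0.0],
  [[0,0,20],0.0],
  [[0,0,50],0.0],
  [[0,0,85],0.0],
  [[0,0,120],0.0],
  [[0,0,150],0.0],
  [[0,0,165],0.0],
  [[0,0,165],0.0],
], grip=0.0)

```text
t: 8.83
position: [490.8, -238.6, 253.8]
tcp_rot: [3.126, -0.044, 0.01]
contact_force: [0.7, 0.2, -0.0]
grip_width: 0.503
```

play_rows([
  [[-20,15,0],0.1],
  [[-40,30,0],0.2],
  [[-50,45,0],0.2],
  [[-50,45,0],0.2],
])

```text
t: 9.17
position: [436.9, -189.9, 252.4]
tcp_rot: [3.121, 0.27, 0.003]
contact_force: [0.0, 0.4, -0.1]
grip_width: 0.498
```

```bash
python3 w.py w8
python3 - <<'E'
from plant import bot
import cv2,numpy as np,pickle
a=bot.capture("scene");b=bot.capture("top");pickle.dump((a,b),open("p8.pkl","wb"))
cv2.imwrite("pics/v8.png",np.hstack([cv2.resize(a["img"][150:220,150:250],None,fx=4,fy=4,interpolation=cv2.INTER_CUBIC),cv2.resize(b["img"][185:255,365:465],None,fx=4,fy=4,interpolation=cv2.INTER_CUBIC)]))
E
```

```text
9.22 [ 439.1 -191.9  252.9] yaw_x 9.89 z [ 0.006 -0.012 -1.   ] F [ 1.   0.6 -1. ] g 0.499 q [-0.64  0.41  1.85 -0.01  0.87  0.76]
```

View pics/w8.png

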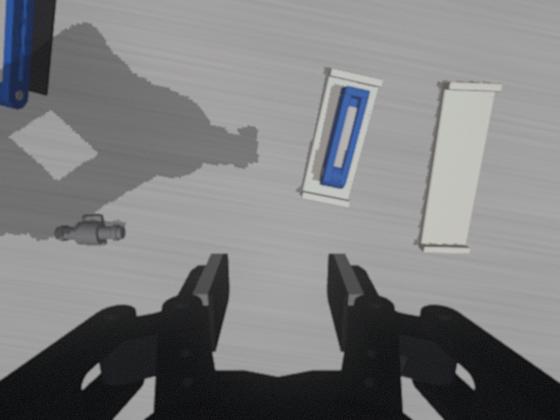

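View pics/v8.png

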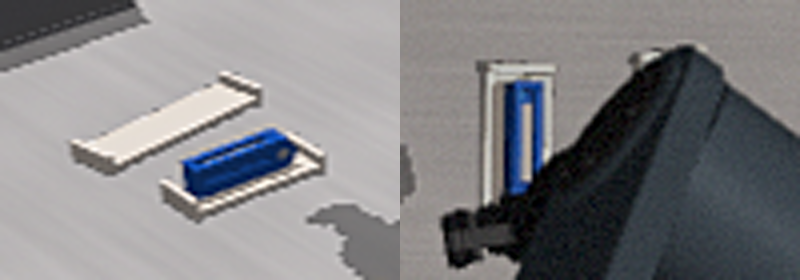

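Run:
```python
import cv2
i=cv2.imread("pics/w8.png")
cv2.imwrite("pics/w8c.png",cv2.resize(i[60:260,295:510],None,fx=3,fy=3,interpolation=cv2.INTER_CUBIC))
```

```text
(no output)
```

View pics/w8c.png

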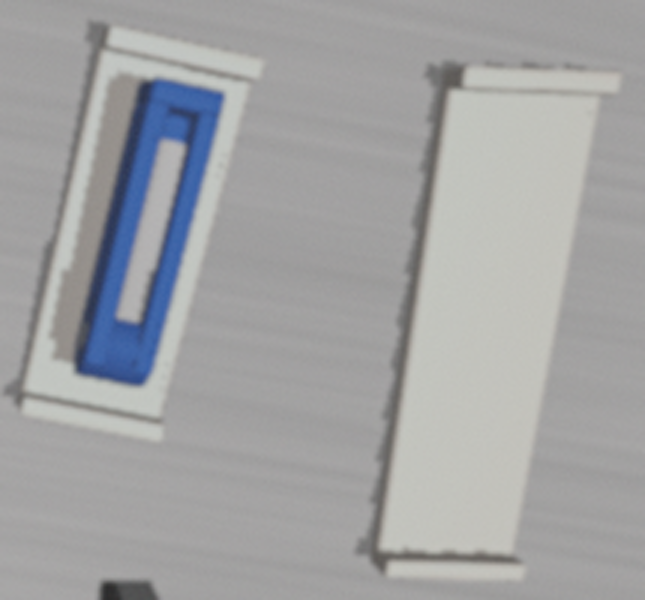

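```bash
cat > rel.py <<'E'
from h import *
def fitrect(P,L=None):
    P=np.array(P); c=P.mean(0); return c
def relat(W,f,cr,cl,zcr=14,zcl=30):
    """cr: far-left,far-right,near-right,near-left cradle stop-top outer corners; cl likewise clamp top"""
    A=np.array([ray(W,*f(p),zcr)[:2] for p in cr]);B=np.array([ray(W,*f(p),zcl)[:2] for p in cl])
    def ax(P):
        d=(P[0]+P[1]-P[2]-P[3])/2;return d/np.linalg.norm(d),np.linalg.norm(d),np.linalg.norm(P[0]+P[3]-P[1]-P[2])/2
    a,la,wa=ax(A);b,lb,wb=ax(B)
    d=B.mean(0)-A.mean(0);n=np.array([-a[1],a[0]])
    print("cradle",A.mean(0).round(1),"yaw",np.degrees(np.arctan2(a[1],a[0])).round(1),"L,W",la.round(1),wa.round(1))
    print("clamp",B.mean(0).round(1),"yaw",np.degrees(np.arctan2(b[1],b[0])).round(1),"L,W",lb.round(1),wb.round(1))
    print("clamp-cradle along",(d@a).round(1),"across",(d@n).round(1))
E
python3 - <<'E'
import pickle
from rel import *
W=pickle.load(open("w8.pkl","rb"))
f=lambda p:(p[0]/3+295-.33,p[1]/3+60-.33)
relat(W,f,[(110,27),(263,62),(160,439),(22,412)],[(150,80),(223,93),(147,384),(82,374)])
print("L cradle");relat(W,f,[(466,66),(620,72),(522,578),(387,577)],[(150,80),(223,93),(147,384),(82,374)])
E
```

```text
cradle [ 487.3 -238.2] yaw -1.8 L,W 109.7 43.0
clamp [ 490.3 -238. ] yaw -1.4 L,W 79.6 19.1
clamp-cradle along 3.1 across 0.3
L cradle
cradle [ 478.2 -348.7] yaw 8.1 L,W 150.9 42.7
clamp [ 490.3 -238. ] yaw -1.4 L,W 79.6 19.1
clamp-cradle along 27.5 across 107.9
```

S sits between its stops, across offset 0.3 mm, along offset perhaps +3 mm (to verify from the top view). Now to L.

play_rows([
  [[8,15,0],0.11],
  [[20,38,0],0.22],
  [[33,63,0],0.33],
  [[46,88,0],0.44],
  [[59,113,0],0.56],
  [[72,138,0],0.68],
  [[85,163,-5],0.8],
  [[98,188,-15],0.92],
  [[111,213,-30],1.04],
  [[122,234,-45],1.15],
  [[129,248,-60],1.25],
  [[132,253,-70],1.293],
])

```text
t: 10.32
position: [575.4, 60.7, 181.5]
tcp_rot: [2.324, 2.103, 0.026]
contact_force: [-0.7, 0.1, -0.6]
grip_width: 0.502
```

play_rows([
  [[0,0,-2],0.0],
  [[0,0,-2],0.0],
  [[0,0,-2],0.0],
])

```text
t: 10.57
position: [576.1, 60.1, 179.2]
tcp_rot: [2.325, 2.101, 0.026]
contact_force: [0.2, 0.1, -0.2]
grip_width: 0.497
```

```bash
python3 w.py w9;python3 - <<'E'
from plant import bot
import cv2,numpy as np,pickle
b=bot.capture("top");pickle.dump(b,open("t9.pkl","wb"))
cv2.imwrite("pics/t9.png",cv2.resize(b["img"][180:270,365:465],None,fx=6,fy=6,interpolation=cv2.INTER_CUBIC))
E
```

```text
10.62 [576.   59.9 179.7] yaw_x 84.19 z [ 0.018  0.005 -1.   ] F [0.3 0.2 0.9] g 0.498 q [-0.09  0.63  1.67  0.01  0.83  0.  ]
```

View pics/w9.png

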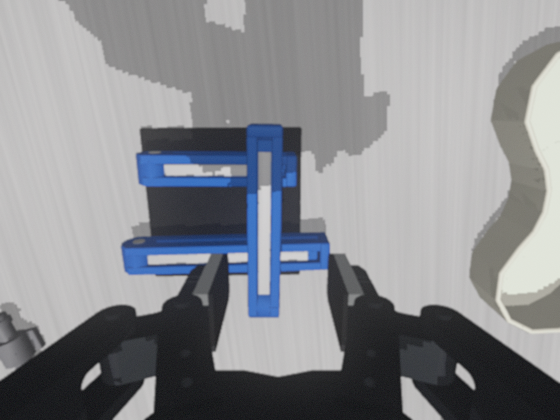

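View pics/t9.png

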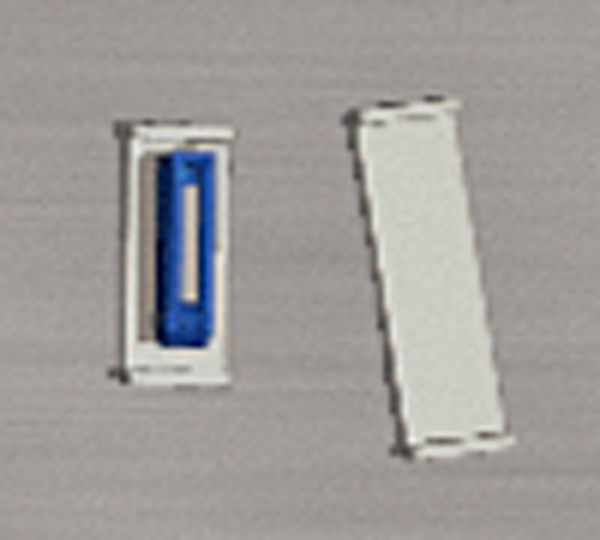

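Run:
```python
import pickle
from rel import *
W=pickle.load(open("t9.pkl","rb"))
f=lambda p:(p[0]/6+365-.42,p[1]/6+180-.42)
relat(W,f,[(133,124),(235,126),(230,386),(125,384)],[(168,151),(215,151),(211,347),(160,346)])
W=pickle.load(open("w9.pkl","rb"))
for z in(52,46):
  P=np.array([ray(W,*p,z)[:2] for p in[(247,126),(282,126),(249,316),(279,317)]]);print(P.round(1),P.mean(0))
```

```text
cradle [ 487.2 -238.6] yaw -2.2 L,W 111.9 44.7
clamp [ 489.  -237.5] yaw -2.6 L,W 83.0 20.9
clamp-cradle along 1.7 across 1.2
[[567.7 121.3]
 [586.6 119.4]
 [554.5   5. ]
 [573.2   2.2]] [570.51132657  61.96322268]
[[567.3 121.1]
 [586.8 119.1]
 [553.6   1.3]
 [573.   -1.7]] [570.17233578  59.93721979]
```

play_rows([
  [[-4,1,-15],0.0],
  [[-6.5,1.3,-35],-0.01],
  [[-6.5,1.3,-52],-0.01],
  [[-6.5,1.3,-65],-0.01],
  [[-6.5,1.3,-73],-0.01],
  [[-6.5,1.3,-73],-0.01],
  [[-6.5,1.3,-73],-0.01],
  [[-6.5,1.3,-73],-0.01],
])

```text
t: 11.33
position: [570.2, 60.8, 108.1]
tcp_rot: [2.335, 2.087, 0.029]
contact_force: [0.1, -0.1, 0.1]
grip_width: 0.501
```

```bash
python3 w.py w10
```

```text
11.38 [570.2  60.9 108.1] yaw_x 83.59 z [ 0.021  0.005 -1.   ] F [ 1.2 -0.3  0.5] g 0.5 q [-0.09  0.74  1.71  0.01  0.67  0.01]
```

View pics/w10.png

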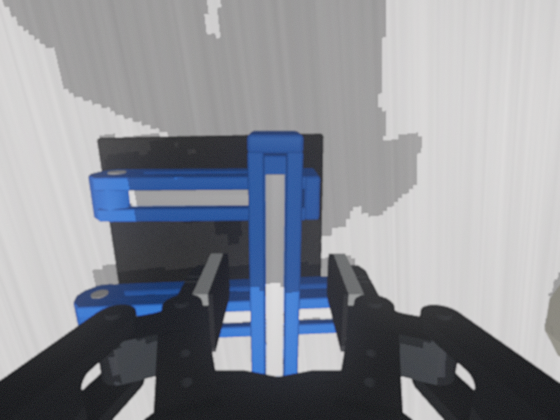

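L lies between the pads (columns 248–302). Closing.

play_rows([
  [[0,0,-1.5],0.0],
  [[0,0,-1.5],0.0],
  [[0,0,-1.5],0.0],
  [[0,0,-1.5],0.0],
  [[0,0,-1.5],0.0],
  [[0,0,-1.5],0.0],
  [[0,0,-1.5],0.0],
], grip=-1)

```text
t: 11.97
position: [570.6, 60.9, 107.5]
tcp_rot: [2.333, 2.086, 0.031]
contact_force: [-1.2, -0.6, 6.4]
grip_width: 0.229
```

play_rows([
  [[0,0,5],0.0],
  [[0,0,12],0.0],
  [[0,0,25],0.0],
  [[0,0,45],0.0],
  [[0,0,70],0.0],
  [[0,0,90],0.0],
  [[0,0,100],0.0],
  [[0,0,100],0.0],
  [[0,0,100],0.0],
])

```text
t: 12.72
position: [570.5, 60.9, 207.7]
tcp_rot: [2.333, 2.086, 0.032]
contact_force: [-0.7, 0.1, -0.1]
grip_width: 0.225
```

```bash
python3 w.py w11
```

```text
12.77 [570.   61.  206.9] yaw_x 83.6 z [ 0.021  0.005 -1.   ] F [ 0.2 -0.2 -0.8] g 0.222 q [-0.09  0.58  1.66  0.01  0.87  0.01]
```

View pics/w11.png

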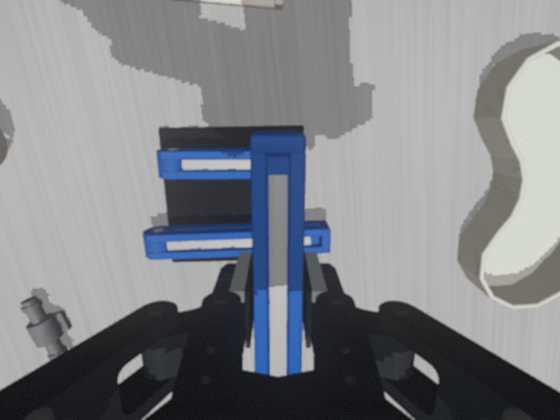

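play_rows([
  [[-3,-12,0],-0.08],
  [[-8,-36,0],-0.18],
  [[-16,-68,0],-0.29],
  [[-24,-103,0],-0.4],
  [[-32,-138,0],-0.51],
  [[-40,-173,0],-0.62],
  [[-48,-208,0],-0.73],
  [[-56,-243,0],-0.84],
  [[-64,-278,0],-0.95],
  [[-71,-312,0],-1.06],
  [[-78,-344,0],-1.16],
  [[-84,-370,0],-1.23],
])

```text
t: 13.77
position: [484.7, -311.1, 205.0]
tcp_rot: [3.105, 0.348, 0.012]
contact_force: [0.3, -0.5, 0.1]
grip_width: 0.225
```

play_rows([
  [[-1,-4,0],-0.01],
  [[-1,-4,0],-0.01],
  [[-1,-4,0],-0.01],
  [[-1,-4,0],-0.01],
])

```text
t: 14.1
position: [483.3, -313.3, 204.0]
tcp_rot: [3.109, 0.335, 0.009]
contact_force: [0.7, -0.2, -1.9]
grip_width: 0.228
```

```bash
python3 w.py w12
```

```text
14.15 [ 483.6 -313.2  204.3] yaw_x 12.34 z [ 0.008 -0.014 -1.   ] F [ 0.3  0.6 -0.4] g 0.226 q [-0.77  0.59  1.66 -0.01  0.88  0.59]
```

View pics/w12.png

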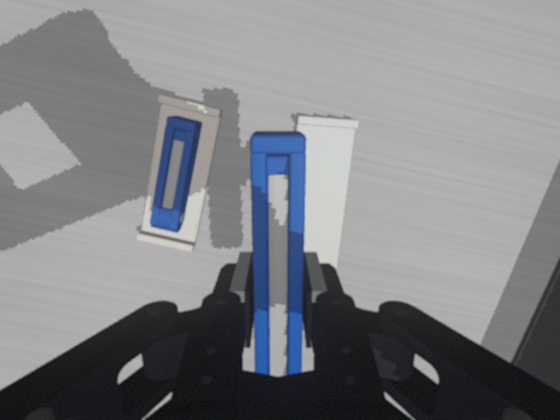

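play_rows([
  [[-2,-12,-10],-0.02],
  [[-5,-26,-30],-0.05],
  [[-6.3,-35,-55],-0.069],
  [[-6.3,-35,-75],-0.069],
  [[-6.3,-35,-90],-0.069],
  [[-6.3,-35,-100],-0.069],
  [[-6.3,-35,-105],-0.069],
  [[-6.3,-35,-105],-0.069],
  [[-6.3,-35,-105],-0.069],
])

```text
t: 14.9
position: [477.7, -348.1, 99.5]
tcp_rot: [3.117, 0.229, 0.009]
contact_force: [0.7, -0.3, -0.3]
grip_width: 0.228
```

```bash
python3 w.py w13
```

```text
14.95 [ 477.8 -348.3  100. ] yaw_x 8.42 z [ 0.008 -0.016 -1.   ] F [-0.   0.2 -0.6] g 0.227 q [-0.82  0.77  1.66 -0.01  0.69  0.61]
```

View pics/w13.png

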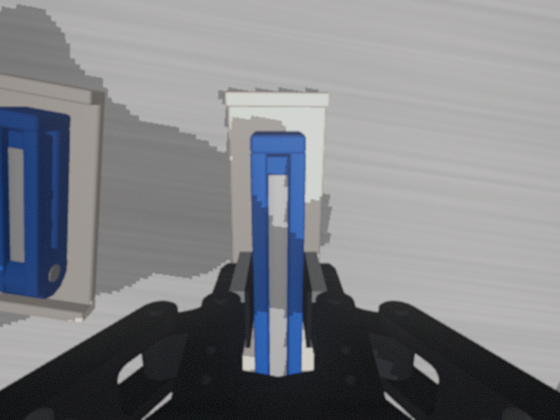

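Run:
```python
import pickle
from h import *
W=pickle.load(open("w13.pkl","rb"))
a=ray(W,277,104.5,14);o=ray(W,226,93,14),ray(W,329,94,14);f=[ray(W,231,200,6),ray(W,321,200,6)]
b=ray(W,278,131.5,20.5)
print(a,b,np.linalg.norm(a[:2]-b[:2]),o,f,np.mean(o,0),np.mean(f,0),"S in:",ray(W,*(104,95),14))
```

```text
[ 547.83458412 -339.10205245   14.        ] [ 537.22990758 -340.9895002    20.5       ] 10.77133341726528 (array([ 549.27205625, -317.35752951,   14.        ]), array([ 555.22554078, -360.08181839,   14.        ])) [array([ 501.5527782 , -323.91880687,    6.        ]), array([ 507.66392263, -366.40335645,    6.        ])] [ 552.24879851 -338.71967395   14.        ] [ 504.60835041 -345.16108166    6.        ] S in: [ 541.02948729 -267.34977742   14.        ]
```

play_rows([
  [[1,0,-5],0.0],
  [[1,0,-9],0.0],
  [[1,0,-12],0.0],
  [[1,0,-14],0.0],
  [[1,0,-15],0.0],
  [[1,0,-15.5],0.0],
  [[1,0,-15.5],0.0],
])

```text
t: 15.53
position: [478.8, -348.3, 85.5]
tcp_rot: [3.117, 0.229, 0.01]
contact_force: [-1.1, 0.8, 6.9]
grip_width: 0.226
```

play_rows([
  [[0,0,0],0.0],
  [[0,0,0],0.0],
  [[0,0,0],0.0],
  [[0,0,0],0.0],
  [[0,0,5],0.0],
  [[0,0,20],0.0],
  [[0,0,50],0.0],
  [[0,0,80],0.0],
  [[0,0,105],0.0],
  [[0,0,118],0.0],
  [[0,0,120],0.0],
  [[0,0,120],0.0],
], grip=0.0)

```text
t: 16.53
position: [479.0, -348.5, 206.6]
tcp_rot: [3.115, 0.229, 0.012]
contact_force: [0.0, 0.6, 0.5]
grip_width: 0.501
```

play_rows([
  [[-10,15,10],0.0],
  [[-35,40,30],0.0],
  [[-60,60,45],0.0],
  [[-60,60,45],0.0],
  [[-60,60,45],0.0],
])

```text
t: 16.95
position: [417.7, -287.1, 251.0]
tcp_rot: [3.117, 0.229, 0.01]
contact_force: [0.5, -0.3, -1.0]
grip_width: 0.501
```

```bash
python3 w.py w14
python3 - <<'E'
import cv2
i=cv2.imread("pics/w14.png")
cv2.imwrite("pics/w14c.png",cv2.resize(i[20:240,200:420],None,fx=2.7,fy=2.7,interpolation=cv2.INTER_CUBIC))
E
```

```text
17.0 [ 418.8 -288.3  250.9] yaw_x 8.41 z [ 0.009 -0.017 -1.   ] F [-0.1 -1.3  0.5] g 0.496 q [-0.82  0.44  1.79 -0.01  0.89  0.61]
```

View pics/w14.png

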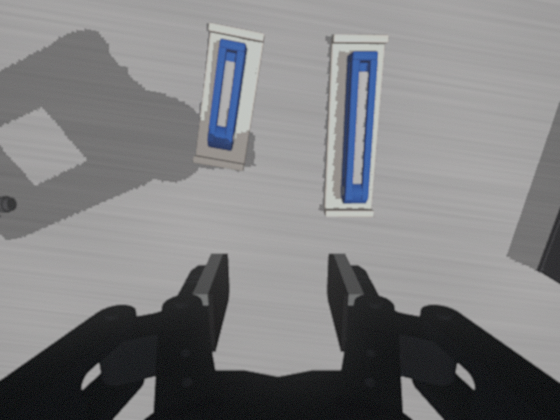

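View pics/w14c.png

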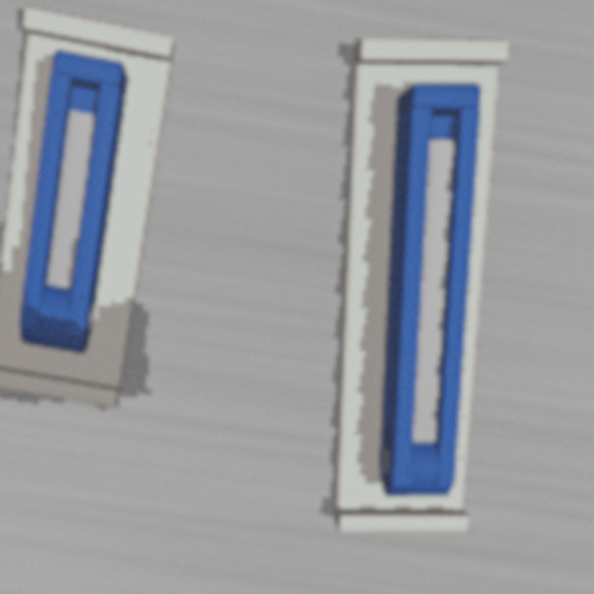

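Run:
```python
import pickle
from rel import *
W=pickle.load(open("w14.pkl","rb"))
f=lambda p:(p[0]/2.7+200-.31,p[1]/2.7+20-.31)
print("S");relat(W,f,[(25,8),(174,37),(117,407),(-12,388)],[(55,52),(127,62),(87,350),(22,343)])
print("L");relat(W,f,[(360,38),(508,41),(468,531),(340,531)],[(411,84),(480,85),(450,493),(388,493)])
```

```text
S
cradle [ 486.8 -239.2] yaw -1.2 L,W 111.5 42.7
clamp [ 490.  -239.9] yaw -1.3 L,W 81.2 19.8
clamp-cradle along 3.2 across -0.6
L
cradle [ 477.9 -348.7] yaw 8.2 L,W 151.2 43.5
clamp [ 479.3 -348.8] yaw 8.2 L,W 119.3 19.6
clamp-cradle along 1.4 across -0.3
```

L is good: along +1.4, across -0.3, yaw equal. S sits about 2–3 mm toward +x, so I'll re-grip and shift it now while I'm close.

play_rows([
  [[15,11,0],-0.05],
  [[45,33,-15],-0.12],
  [[70.7,51,-45],-0.175],
  [[70.7,51,-80],-0.175],
  [[70.7,51,-110],-0.175],
  [[70.7,51,-125],-0.175],
  [[70.7,51,-130],-0.175],
  [[70.7,51,-130],-0.175],
  [[70.7,51,-130],-0.175],
])

```text
t: 17.75
position: [490.1, -238.0, 120.5]
tcp_rot: [3.123, -0.045, 0.01]
contact_force: [-0.1, 0.0, -0.2]
grip_width: 0.501
```

```bash
python3 w.py w15
```

```text
17.8 [ 490.3 -238.2  121.3] yaw_x -1.64 z [ 0.007 -0.02  -1.   ] F [-0.1  0.2 -0.2] g 0.498 q [-0.65  0.7   1.78 -0.02  0.65  0.96]
```

View pics/w15.png

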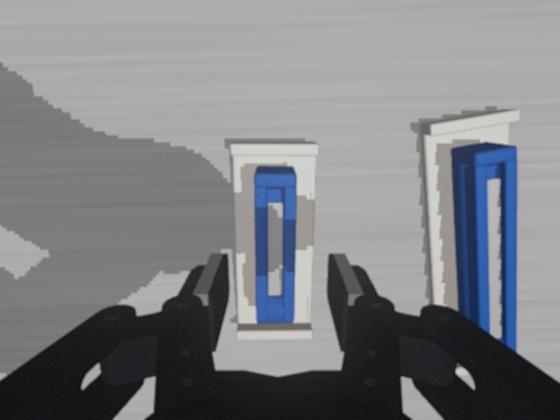

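Run:
```python
import pickle
from h import *
W=pickle.load(open("w15.pkl","rb"))
for n,v,z in(("far outer",143,14),("far inner",154,14),("clamp far bot",168,6),("clamp far top",185,30),("clamp far top?",188,30),("clamp near top",323,30),("near inner top",331,14),("near outer",338,14)):print(n,ray(W,275,v,z).round(1))
```

```text
far outer [ 543.1 -240.4   14. ]
far inner [ 537.7 -240.3   14. ]
clamp far bot [ 529.4 -240.1    6. ]
clamp far top [ 525.3 -239.7   30. ]
clamp far top? [ 523.9 -239.7   30. ]
clamp near top [ 452.5 -237.5   30. ]
near inner top [ 436.7 -237.2   14. ]
near outer [ 432.1 -237.    14. ]
```

play_rows([
  [[0,0,-12],0.0],
  [[0,0,-24],0.0],
  [[0,0,-32],0.0],
  [[0,0,-34.5],0.0],
  [[0,0,-34.5],0.0],
  [[0,0,-34.5],0.0],
])

```text
t: 18.3
position: [490.3, -238.2, 86.9]
tcp_rot: [3.122, -0.045, 0.012]
contact_force: [0.0, 0.7, 0.1]
grip_width: 0.498
```

play_rows([
  [[0,0,0],0.0],
  [[0,0,0],0.0],
  [[0,0,0],0.0],
  [[0,0,0],0.0],
  [[0,0,0],0.0],
  [[0,0,0],0.0],
], grip=-1)

```text
t: 18.8
position: [490.6, -238.4, 87.5]
tcp_rot: [3.121, -0.045, 0.013]
contact_force: [-0.1, 0.5, 5.4]
grip_width: 0.227
```

play_rows([
  [[0,0.3,1.5],0.0],
  [[-0.8,0.3,2],0.0],
  [[-1.5,0.3,2],0.0],
  [[-1.5,0.3,2],0.0],
  [[-1.5,0.3,0.5],0.0],
  [[-1.5,0.3,-0.5],0.0],
  [[-1.5,0.3,-0.5],0.0],
])

```text
t: 19.38
position: [489.0, -238.1, 87.5]
tcp_rot: [3.121, -0.045, 0.013]
contact_force: [-1.2, 0.6, 6.2]
grip_width: 0.224
```

play_rows([
  [[0,0,0],0.0],
  [[0,0,0],0.0],
  [[0,0,0],0.0],
  [[0,0,0],0.0],
  [[0,0,5],0.0],
  [[0,0,20],0.0],
  [[0,0,50],0.0],
  [[0,0,85],0.0],
  [[0,0,115],0.0],
  [[0,0,120],0.0],
  [[0,0,120],0.0],
  [[0,0,120],0.0],
], grip=0.0)

```text
t: 20.38
position: [488.7, -237.8, 207.5]
tcp_rot: [3.121, -0.045, 0.013]
contact_force: [-0.3, -0.3, 0.7]
grip_width: 0.5
```

play_rows([
  [[2,10,2],0.0],
  [[6,35,5],-0.02],
  [[12,73,5],-0.04],
  [[18,110,5],-0.065],
  [[24,147,5],-0.065],
  [[30,184,5],-0.065],
  [[36,221,5],-0.065],
  [[42,258,5],-0.065],
  [[47,290,5],-0.065],
  [[51,316,5],-0.065],
  [[54,333,2],-0.065],
  [[54,333,0],-0.065],
])

```text
t: 21.38
position: [541.6, 99.1, 205.6]
tcp_rot: [3.119, -0.139, 0.007]
contact_force: [0.2, -0.6, -0.8]
grip_width: 0.505
```

play_rows([
  [[0,0,0],0.0],
  [[0,0,0],0.0],
  [[0,0,0],0.0],
])

```text
t: 21.63
position: [540.8, 98.6, 204.7]
tcp_rot: [3.119, -0.14, 0.003]
contact_force: [0.1, 0.2, 0.0]
grip_width: 0.507
```

```bash
python3 w.py w16;python3 - <<'E'
from plant import bot
import cv2,numpy as np,pickle
b=bot.capture("top");pickle.dump(b,open("t16.pkl","wb"))
cv2.imwrite("pics/t16.png",cv2.resize(b["img"][180:270,365:465],None,fx=6,fy=6,interpolation=cv2.INTER_CUBIC))
E
```

```text
21.68 [541.2  98.3 205. ] yaw_x -5.18 z [ 0.002 -0.02  -1.   ] F [ 0.3  0.2 -0.6] g 0.499 q [-0.02  0.57  1.71 -0.03  0.86  1.66]
```

View pics/w16.png

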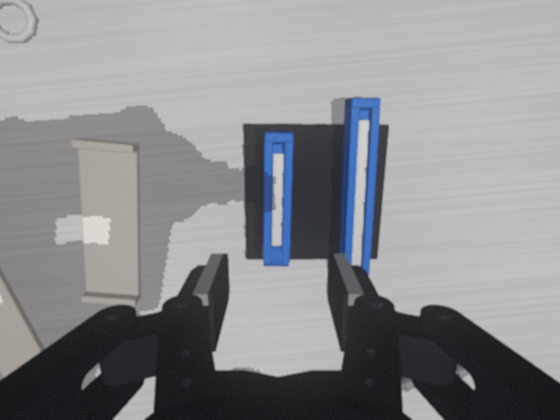

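View pics/t16.png

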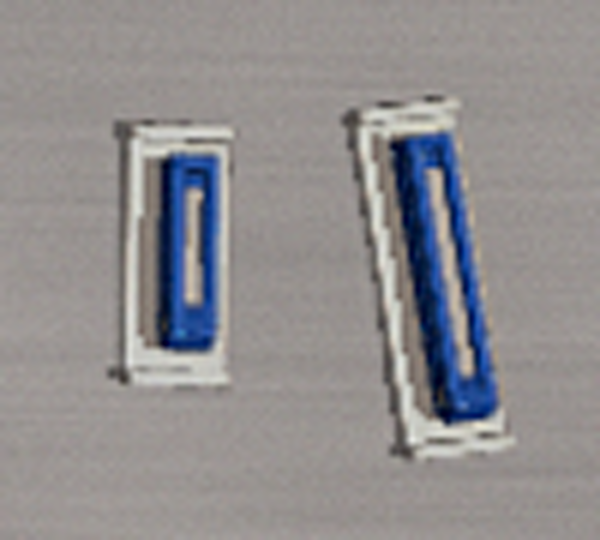

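Run:
```python
import pickle
from rel import *
W=pickle.load(open("t16.pkl","rb"))
f=lambda p:(p[0]/6+365-.42,p[1]/6+180-.42)
relat(W,f,[(133,124),(235,126),(230,386),(125,384)],[(168,153),(217,154),(214,350),(163,350)])
relat(W,f,[(362,107),(459,98),(513,444),(412,457)],[(397,138),(451,131),(495,415),(444,423)])
W=pickle.load(open("w16.pkl","rb"));g=lambda p:p
print("M vs XL (z28), then cradle M");
for n,z,pp in(("M",28,[(265,134),(293,133),(289,265),(263,265)]),("crM",14,[(72,141),(138,145),(137,303),(83,300)])):
    P=np.array([ray(W,*p,z)[:2] for p in pp]);print(n,P.round(1).tolist(),P.mean(0).round(1),cv2.minAreaRect(P.astype(np.float32)))
```

```text
cradle [ 487.2 -238.6] yaw -2.2 L,W 111.9 44.7
clamp [ 487.8 -238.3] yaw -2.0 L,W 83.4 21.3
clamp-cradle along 0.5 across 0.3
cradle [ 479.1 -349.1] yaw 7.3 L,W 150.8 43.4
clamp [ 478.2 -347.4] yaw 7.9 L,W 121.7 22.8
clamp-cradle along -0.7 across 1.8
M vs XL (z28), then cradle M
M [[593.2, 98.9], [592.1, 79.8], [494.5, 90.5], [496.4, 110.1]] [544.   94.8] ((544.2550048828125, 94.94331359863281), (19.702367782592773, 98.38860321044922), 83.75020599365234)
crM [[599.9, 237.6], [592.8, 191.3], [466.4, 217.2], [473.6, 260.1]] [533.2 226.6] ((533.1768188476562, 225.70704650878906), (46.817665100097656, 129.41307067871094), 79.92884826660156)
```

S now reads +0.5 along and 0.3 across, and L -0.7 along. M is centred near (278,199), at about (544,95) with yaw -6°. Descending on M.

play_rows([
  [[2.3,-2.3,-25],-0.014],
  [[2.3,-2.3,-55],-0.014],
  [[2.3,-2.3,-85],-0.014],
  [[2.3,-2.3,-105],-0.014],
  [[2.3,-2.3,-116],-0.014],
  [[2.3,-2.3,-121],-0.014],
  [[2.3,-2.3,-121],-0.014],
  [[2.3,-2.3,-121],-0.014],
])

```text
t: 22.4
position: [544.4, 95.6, 85.0]
tcp_rot: [3.118, -0.164, 0.007]
contact_force: [-0.6, -0.3, -0.2]
grip_width: 0.499
```

```bash
python3 w.py w17
```

```text
22.45 [544.6  95.7  85.4] yaw_x -6.02 z [ 0.005 -0.02  -1.   ] F [ 0.3 -0.7  0. ] g 0.502 q [-0.02  0.77  1.76 -0.03  0.61  1.68]
```

View pics/w17.png

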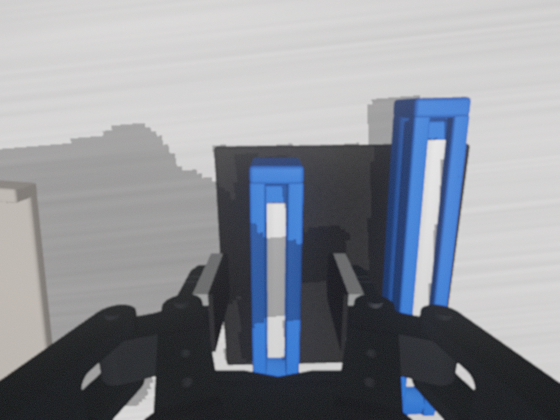

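M lies between the pads (columns 250–302) and XL is clear at column 388. Closing, then lifting.

play_rows([
  [[0,0,-1],0.0],
  [[0,0,-1],0.0],
  [[0,0,-1],0.0],
  [[0,0,-1],0.0],
  [[0,0,-1],0.0],
  [[0,0,-1],0.0],
  [[0,0,-1],0.0],
], grip=-1)

```text
t: 23.03
position: [545.5, 95.8, 85.8]
tcp_rot: [3.118, -0.164, 0.013]
contact_force: [-0.3, -0.5, 6.5]
grip_width: 0.226
```

play_rows([
  [[0,0,5],0.0],
  [[0,0,12],0.0],
  [[0,0,25],0.0],
  [[0,0,45],0.0],
  [[0,0,70],0.0],
  [[0,0,90],0.0],
  [[0,0,95],0.0],
  [[0,0,95],0.0],
  [[0,0,95],0.0],
])

```text
t: 23.78
position: [545.1, 95.8, 180.7]
tcp_rot: [3.118, -0.164, 0.013]
contact_force: [0.1, 0.4, -1.6]
grip_width: 0.225
```

```bash
python3 - <<'E'
import pickle
from rel import *
T=pickle.load(open("c0.pkl","rb"))["top"]
f=lambda p:(p[0]/4.5+110-.4,p[1]/4.5+160-.4)
for n,pp in(("M",[(455,77),(529,91),(486,316),(409,300)]),("XL",[(209,214),(286,197),(334,491),(257,509)])):
    relat(T,f,pp,pp,14,14)
E
python3 w.py w18
```

```text
cradle [532.  226.8] yaw -9.9 L,W 130.4 43.8
clamp [532.  226.8] yaw -9.9 L,W 130.4 43.8
clamp-cradle along 0.0 across 0.0
cradle [442.2 336.6] yaw 10.9 L,W 168.7 44.1
clamp [442.2 336.6] yaw 10.9 L,W 168.7 44.1
clamp-cradle along 0.0 across 0.0
23.83 [544.7  95.8 180. ] yaw_x -6.01 z [ 0.006 -0.02  -1.   ] F [-0.3  1.  -1.3] g 0.225 q [-0.02  0.61  1.72 -0.03  0.8   1.67]
```

View pics/w18.png

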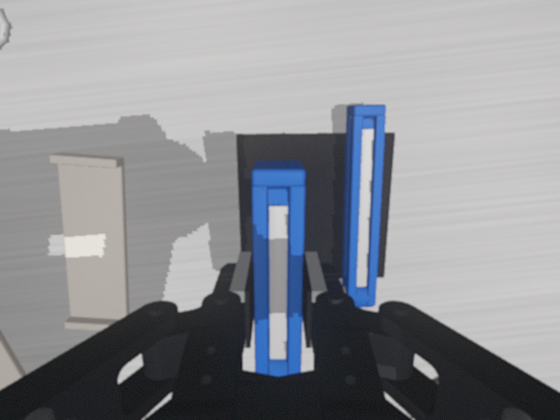

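play_rows([
  [[-1,8,0],0.0],
  [[-2,26,0],-0.02],
  [[-4,52,0],-0.04],
  [[-7,80,-5],-0.06],
  [[-10,106,-15],-0.07],
  [[-12,125,-30],-0.07],
  [[-12,132,-48],-0.07],
  [[-12,132,-62],-0.07],
  [[-12,132,-72],-0.07],
  [[-12,132,-75],-0.07],
  [[-12,132,-75],-0.07],
  [[-12,132,-75],-0.07],
])

```text
t: 24.83
position: [532.8, 227.5, 104.9]
tcp_rot: [3.11, -0.274, 0.009]
contact_force: [-1.3, 0.2, -0.3]
grip_width: 0.23
```

```bash
python3 w.py w19
```

```text
24.88 [533.2 227.5 105.4] yaw_x -10.07 z [ 0.005 -0.02  -1.   ] F [-0.2  0.2 -1.3] g 0.224 q [ 0.22  0.76  1.68 -0.03  0.7   1.99]
```

View pics/w19.png

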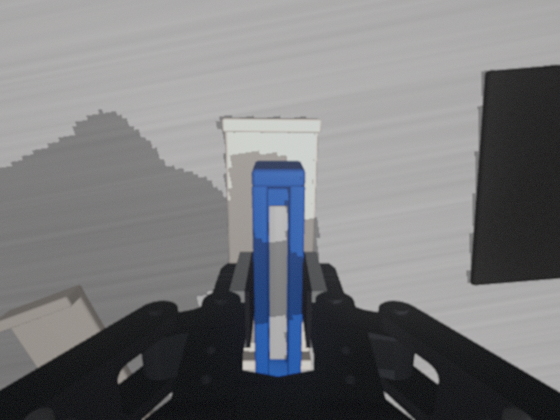

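```bash
cat > gap.py <<'E'
from h import *
def gap(W,o,inner,cf,zb,sides,vs,half,chalf):
    """o: outer far corners z14; inner px z14; cf clamp far bottom px; sides cols at row vs floor z6"""
    O=np.array([ray(W,*p,14)[:2] for p in o]);F=np.array([ray(W,s,vs,6)[:2] for s in sides])
    om=O.mean(0);fm=F.mean(0);a=(om-fm)/np.linalg.norm(om-fm);n=np.array([-a[1],a[0]])
    e=(O[1]-O[0]);print("yaw sides",np.degrees(np.arctan2(a[1],a[0])).round(1),"yaw stop",np.degrees(np.arctan2(e[0],-e[1])).round(1),"wO,wF",np.linalg.norm(e).round(1),np.linalg.norm(F[1]-F[0]).round(1))
    I=ray(W,*inner,14)[:2];B=ray(W,*cf,zb)[:2]
    print("gap",((I-B)@a).round(1),"clamp c - cradle c along",((B-a*chalf-(om-a*half))@a).round(1),"across at far end",((B-om)@n).round(1))
E
python3 - <<'E'
import pickle
from gap import *
gap(pickle.load(open("w13.pkl","rb")),[(226,93),(329,94)],(277,104.5),(278,131.5),20.5,(231,321),200,76,62)
gap(pickle.load(open("w19.pkl","rb")),[(222,119),(321,121)],(271,132),(278,161.5),23.5,(229,316),200,66,52)
E
```

```text
yaw sides 7.7 yaw stop 7.9 wO,wF 43.1 42.9
gap 10.8 clamp c - cradle c along -1.2 across at far end -0.2
yaw sides -9.6 yaw stop -11.2 wO,wF 43.8 42.9
gap 11.9 clamp c - cradle c along -3.1 across at far end -2.5
```

play_rows([
  [[1.5,1,-3],0.0],
  [[3,1.7,-7],0.0],
  [[3,1.7,-11],0.0],
  [[3,1.7,-13],0.0],
  [[3,1.7,-13],0.0],
  [[3,1.7,-13],0.0],
])

```text
t: 25.38
position: [536.0, 229.1, 92.2]
tcp_rot: [3.11, -0.274, 0.009]
contact_force: [0.2, -0.6, -0.2]
grip_width: 0.227
```

```bash
python3 w.py w20
```

```text
25.43 [536.1 229.2  92.3] yaw_x -10.07 z [ 0.005 -0.02  -1.   ] F [ 1.  -0.  -0.7] g 0.228 q [ 0.22  0.78  1.68 -0.03  0.68  1.99]
```

View pics/w20.png

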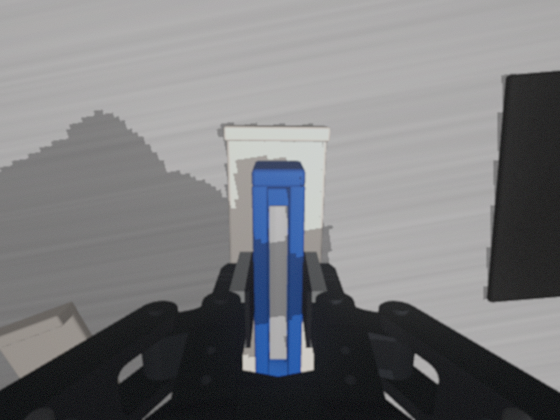

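Run:
```python
import pickle
from gap import *
gap(pickle.load(open("w20.pkl","rb")),[(224,127),(330,127)],(277,140),(278,161.5),10.5,(230,324),210,66,52)
```

```text
yaw sides -9.9 yaw stop -10.1 wO,wF 43.4 43.2
gap 9.4 clamp c - cradle c along -0.6 across at far end -0.4
```

Along -0.6, across -0.4, yaw matched. Lowering to contact.

play_rows([
  [[0.5,0.3,-2],0.0],
  [[0.5,0.3,-3.5],0.0],
  [[0.5,0.3,-4.5],0.0],
  [[0.5,0.3,-5],0.0],
  [[0.5,0.3,-5],0.0],
  [[0.5,0.3,-5],0.0],
])

```text
t: 25.93
position: [536.6, 229.5, 87.9]
tcp_rot: [3.11, -0.274, 0.01]
contact_force: [-2.0, -0.1, 4.6]
grip_width: 0.223
```

play_rows([
  [[0,0,0],0.0],
  [[0,0,0],0.0],
  [[0,0,0],0.0],
  [[0,0,0],0.0],
  [[0,0,5],0.0],
  [[0,0,20],0.0],
  [[0,0,50],0.0],
  [[0,0,80],0.0],
  [[0,0,105],0.0],
  [[0,0,117],0.0],
  [[0,0,117],0.0],
  [[0,0,117],0.0],
], grip=0.0)

```text
t: 26.93
position: [536.7, 229.5, 205.6]
tcp_rot: [3.111, -0.274, 0.013]
contact_force: [0.2, 0.2, 0.2]
grip_width: 0.501
```

play_rows([
  [[0,-10,5],0.02],
  [[0,-35,10],0.05],
  [[1,-70,10],0.075],
  [[2,-107,10],0.075],
  [[3,-140,10],0.075],
  [[4,-168,10],0.075],
  [[5,-186,5],0.075],
  [[5,-195,0],0.075],
  [[5,-195,0],0.075],
  [[5,-195,0],0.075],
])

```text
t: 27.77
position: [540.9, 34.8, 204.3]
tcp_rot: [3.12, -0.159, 0.009]
contact_force: [-0.1, 0.6, -0.0]
grip_width: 0.501
```

```bash
python3 w.py w21;python3 - <<'E'
from plant import bot
import cv2,numpy as np,pickle
b=bot.capture("top");pickle.dump(b,open("t21.pkl","wb"))
cv2.imwrite("pics/t21.png",cv2.resize(b["img"][165:245,175:255],None,fx=7,fy=7,interpolation=cv2.INTER_CUBIC))
E
```

```text
27.82 [541.1  35.4 204.7] yaw_x -5.76 z [ 0.006 -0.018 -1.   ] F [0.1 0.3 0.1] g 0.503 q [-0.13  0.56  1.74 -0.02  0.84  1.55]
```

View pics/w21.png

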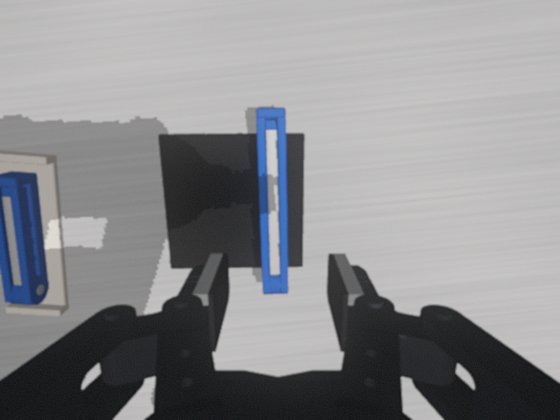

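View pics/t21.png

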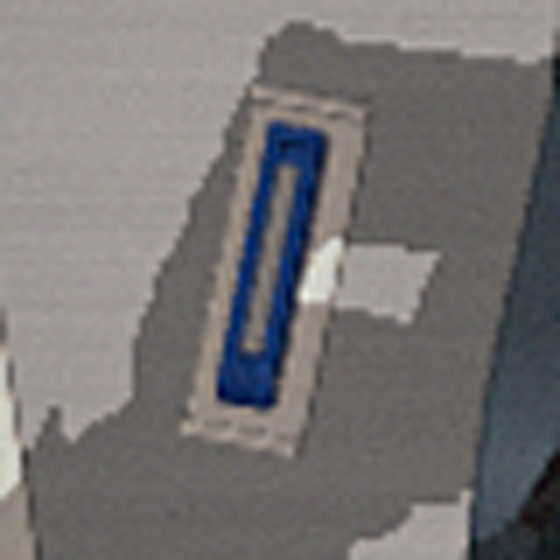

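Run:
```python
import pickle
from rel import *
W=pickle.load(open("t21.pkl","rb"))
f=lambda p:(p[0]/7+175-.43,p[1]/7+165-.43)
relat(W,f,[(252,86),(369,106),(298,456),(182,432)],[(270,122),(327,130),(277,410),(218,402)])
W=pickle.load(open("w21.pkl","rb"));z=28
P=np.array([ray(W,*p,z)[:2] for p in[(257,109),(286,108),(287,293),(263,293)]]);print(P.round(1).tolist(),P.mean(0).round(1),(P[0]+P[1]-P[2]-P[3])/2)
```

```text
cradle [532.  227.1] yaw -10.1 L,W 130.3 43.4
clamp [531.9 225.5] yaw -9.0 L,W 102.9 21.1
clamp-cradle along 0.2 across -1.6
[[610.8, 38.3], [609.5, 18.9], [472.1, 31.2], [474.2, 49.7]] [541.6  34.5] [136.94031336 -11.8884391 ]
```

play_rows([
  [[-2,0,-25],0.013],
  [[-2,0,-55],0.013],
  [[-2,0,-85],0.013],
  [[-2,0,-105],0.013],
  [[-2,0,-116],0.013],
  [[-2,0,-121],0.013],
  [[-2,0,-121],0.013],
  [[-2,0,-121],0.013],
])

```text
t: 28.53
position: [539.9, 36.2, 84.7]
tcp_rot: [3.121, -0.134, 0.014]
contact_force: [0.6, -0.8, 0.1]
grip_width: 0.5
```

```bash
python3 w.py w22
```

```text
28.58 [540.1  36.   85.1] yaw_x -4.93 z [ 0.009 -0.019 -1.   ] F [ 0.7 -0.7  0.3] g 0.5 q [-0.13  0.76  1.79 -0.03  0.57  1.55]
```

View pics/w22.png

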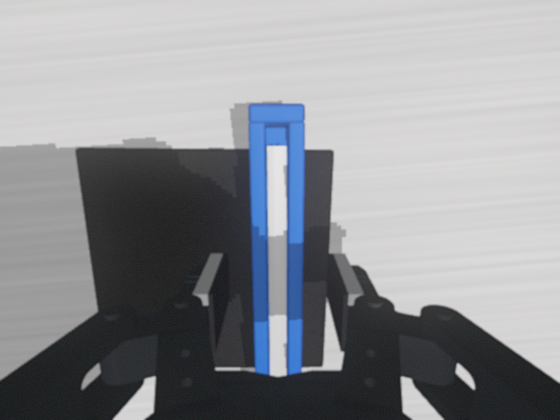

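XL is centred between the pads (columns 249–304). Closing and lifting.

play_rows([
  [[0,0,-1],0.0],
  [[0,0,-1],0.0],
  [[0,0,-1],0.0],
  [[0,0,-1],0.0],
  [[0,0,-1],0.0],
  [[0,0,-1],0.0],
  [[0,0,-1],0.0],
], grip=-1, newtons=35)

```text
t: 29.17
position: [541.0, 35.9, 85.6]
tcp_rot: [3.12, -0.135, 0.02]
contact_force: [-0.7, 0.7, 6.6]
grip_width: 0.233
```

play_rows([
  [[0,0,5],0.0],
  [[0,0,12],0.0],
  [[0,0,25],0.0],
  [[0,0,45],0.0],
  [[0,0,70],0.0],
  [[0,0,90],0.0],
  [[0,0,95],0.0],
  [[0,0,95],0.0],
  [[0,0,95],0.0],
])

```text
t: 29.92
position: [540.6, 35.9, 180.4]
tcp_rot: [3.12, -0.135, 0.02]
contact_force: [0.4, -0.2, -1.3]
grip_width: 0.222
```

play_rows([
  [[-3,8,0],0.01],
  [[-9,28,0],0.04],
  [[-20,60,0],0.08],
  [[-31,95,0],0.12],
  [[-42,130,0],0.16],
  [[-53,165,0],0.2],
  [[-64,200,0],0.24],
  [[-75,234,0],0.26],
  [[-85,264,0],0.27],
  [[-92,285,0],0.274],
  [[-96,297,0],0.274],
  [[-97.5,301.5,0],0.274],
])

```text
t: 30.92
position: [441.3, 339.1, 179.1]
tcp_rot: [3.11, 0.297, 0.02]
contact_force: [-0.3, -0.1, -1.8]
grip_width: 0.225
```

play_rows([
  [[0,0,-10],0.0],
  [[0,0,-25],0.0],
  [[0,0,-45],0.0],
  [[0,0,-60],0.0],
  [[0,0,-70],0.0],
  [[0,0,-75],0.0],
  [[0,0,-75],0.0],
  [[0,0,-75],0.0],
])

```text
t: 31.58
position: [441.7, 338.5, 104.0]
tcp_rot: [3.11, 0.296, 0.019]
contact_force: [-1.0, 0.6, -0.1]
grip_width: 0.225
```

```bash
python3 w.py w23
```

```text
31.63 [441.9 338.8 104.5] yaw_x 10.9 z [ 0.015 -0.015 -1.   ] F [-0.   0.2 -0.7] g 0.222 q [ 0.46  0.74  1.75 -0.03  0.65  1.87]
```

View pics/w23.png

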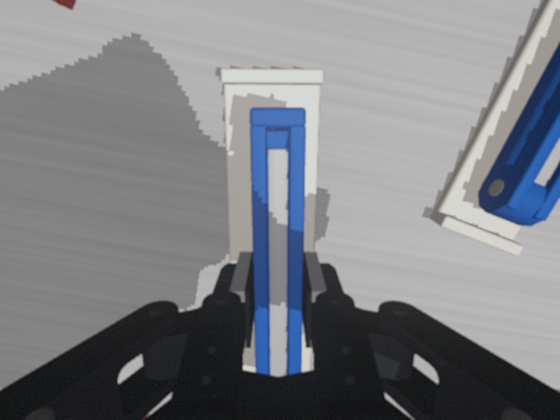

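Run:
```python
import pickle
from gap import *
gap(pickle.load(open("w23.pkl","rb")),[(221,70),(322,71)],(272,82),(278,107.5),22.5,(230,315),200,86,72)
```

```text
yaw sides 11.1 yaw stop 10.5 wO,wF 42.9 41.7
gap 10.6 clamp c - cradle c along -1.2 across at far end -2.5
```

play_rows([
  [[0.5,1.5,-4],0.0],
  [[0.5,2.8,-8],0.0],
  [[0.5,2.8,-11],0.0],
  [[0.5,2.8,-12.5],0.0],
  [[0.5,2.8,-12.5],0.0],
  [[0.5,2.8,-12.5],0.0],
])

```text
t: 32.13
position: [442.3, 341.6, 91.9]
tcp_rot: [3.111, 0.297, 0.021]
contact_force: [0.7, -0.9, -0.3]
grip_width: 0.219
```

```bash
python3 w.py w24
```

```text
32.18 [442.3 341.7  92. ] yaw_x 10.9 z [ 0.015 -0.015 -1.   ] F [ 0.  -1.3 -0.6] g 0.223 q [ 0.47  0.76  1.74 -0.03  0.63  1.87]
```

View pics/w24.png

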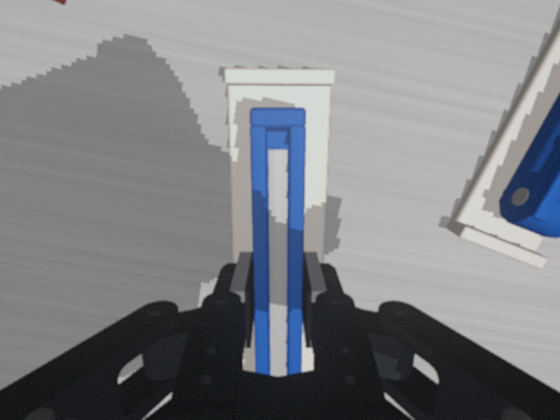

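Run:
```python
import pickle
from gap import *
gap(pickle.load(open("w24.pkl","rb")),[(225,70),(335,71)],(280,83),(278,107.5),10.5,(232,326),200,86,72)
```

```text
yaw sides 10.7 yaw stop 10.5 wO,wF 43.3 42.8
gap 9.3 clamp c - cradle c along 0.0 across at far end 0.7
```

Along 0.0, across 0.7, yaw within 0.3°. Lowering.

play_rows([
  [[0.1,-0.4,-2],0.0],
  [[0.1,-0.4,-3.5],0.0],
  [[0.1,-0.4,-4.5],0.0],
  [[0.1,-0.4,-5],0.0],
  [[0.1,-0.4,-5],0.0],
  [[0.1,-0.4,-5],0.0],
])

```text
t: 32.68
position: [442.4, 341.2, 87.6]
tcp_rot: [3.111, 0.297, 0.021]
contact_force: [-1.4, -1.1, 5.6]
grip_width: 0.22
```

play_rows([
  [[0,0,0],0.0],
  [[0,0,0],0.0],
  [[0,0,0],0.0],
  [[0,0,0],0.0],
  [[0,0,5],0.0],
  [[0,0,20],0.0],
  [[0,0,50],0.0],
  [[0,0,85],0.0],
  [[0,0,120],0.0],
  [[0,0,150],0.0],
  [[0,0,165],0.0],
  [[0,0,165],0.0],
], grip=0.0)

```text
t: 33.68
position: [444.1, 342.2, 257.0]
tcp_rot: [3.114, 0.297, 0.034]
contact_force: [0.1, -0.4, -0.2]
grip_width: 0.502
```

play_rows([
  [[-10,-15,5],0.0],
  [[-25,-45,10],0.0],
  [[-35,-75,10],0.0],
  [[-35,-85,10],0.0],
  [[-35,-85,10],0.0],
  [[-35,-85,10],0.0],
])

```text
t: 34.18
position: [409.5, 257.1, 266.5]
tcp_rot: [3.114, 0.295, 0.034]
contact_force: [1.1, -0.2, 0.3]
grip_width: 0.5
```

```bash
python3 w.py w25
```

```text
34.23 [409.9 257.7 266.7] yaw_x 10.87 z [ 0.024 -0.011 -1.   ] F [0.1 0.1 0.2] g 0.499 q [ 0.34  0.39  1.83 -0.02  0.91  1.73]
```

View pics/w25.png

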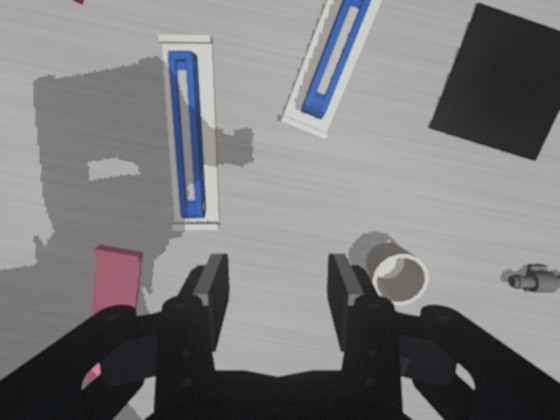

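play_rows([
  [[2,-15,5],0.0],
  [[5,-45,10],0.0],
  [[8,-80,20],0.0],
  [[10,-115,30],0.0],
  [[12,-150,40],0.0],
  [[14,-185,40],0.0],
  [[16,-220,40],0.0],
  [[18,-250,40],0.0],
  [[20,-265,40],0.0],
  [[20,-265,40],0.0],
])

```text
t: 35.07
position: [432.2, -9.7, 306.8]
tcp_rot: [3.114, 0.291, 0.039]
contact_force: [0.2, -0.1, 0.3]
grip_width: 0.495
```

Run:
```python
from plant import bot
import cv2,numpy as np,pickle
b=bot.capture("top");s=bot.capture("scene");pickle.dump((b,s),open("f.pkl","wb"))
cv2.imwrite("pics/tf.png",b["img"]);cv2.imwrite("pics/sf.png",s["img"])
cv2.imwrite("pics/tfc.png",cv2.resize(b["img"][170:290,140:250],None,fx=5,fy=5,interpolation=cv2.INTER_CUBIC))
i=cv2.imread("pics/w25.png");cv2.imwrite("pics/w25c.png",cv2.resize(i[:290,140:520],None,fx=2,fy=2,interpolation=cv2.INTER_CUBIC))
```

```text
(no output)
```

View pics/tf.png

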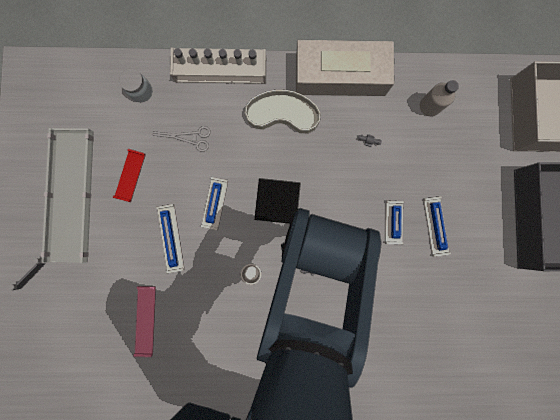

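View pics/tfc.png

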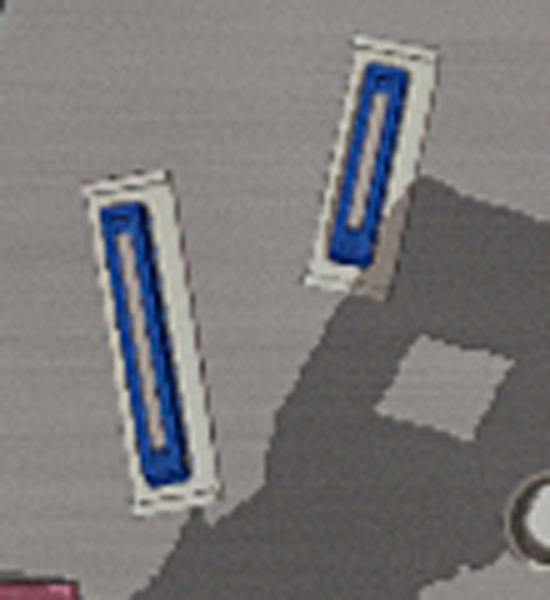

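View pics/sf.png

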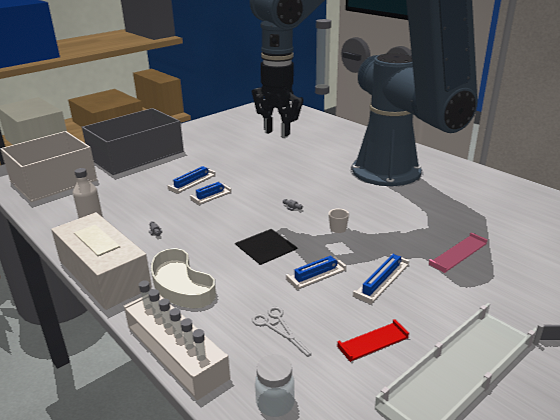

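View pics/w25c.png

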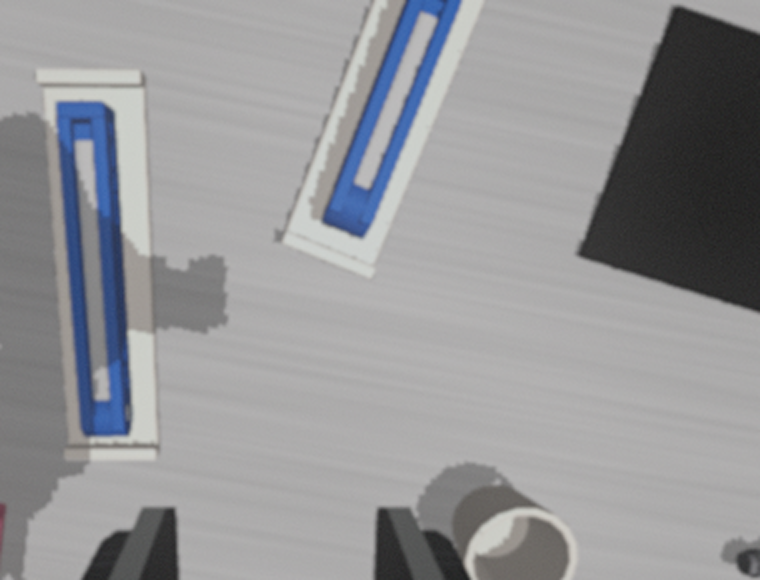

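Run:
```python
import pickle
from rel import *
W=pickle.load(open("f.pkl","rb"))[0]
f=lambda p:(p[0]/5+140-.4,p[1]/5+170-.4)
print("XL top");relat(W,f,[(85,186),(168,169),(218,499),(137,515)],[(99,207),(147,201),(191,479),(146,487)])
print("M top");relat(W,f,[(356,37),(438,54),(386,300),(305,283)],[(368,62),(409,68),(370,267),(328,263)])
W=pickle.load(open("w25.pkl","rb"))
f=lambda p:(p[0]/2+140-.25,p[1]/2-.25)
print("XL wr");relat(W,f,[(37,70),(143,70),(157,460),(65,460)],[(56,102),(106,102),(130,434),(84,434)])
```

```text
XL top
cradle [442.1 336.4] yaw 10.5 L,W 169.6 42.1
clamp [441.2 335.5] yaw 10.9 L,W 141.7 23.3
clamp-cradle along -1.1 across -0.8
M top
cradle [531.6 227.2] yaw -10.5 L,W 129.1 42.7
clamp [531.8 226.1] yaw -9.9 L,W 103.2 21.1
clamp-cradle along 0.4 across -1.1
XL wr
cradle [441.7 338.7] yaw 10.4 L,W 171.0 44.0
clamp [443.2 338.1] yaw 11.7 L,W 138.5 20.3
clamp-cradle along 1.3 across -0.9
```

All four clamps are within about 1.5 mm and 1° of their cradles. The dish, the hemostat and the red and pink look-alikes sit at the same pixels as before. Handing in.

Run:
```python
from plant import bot
print(bot.get_state()["t"]); print(bot.hand_in())
```

```text
35.1667
the job is handed in; nothing more can be done
None
```

I took the pile apart in the order S, L, M, XL, and each clamp now lies right way up in the white cradle for its length. I handed in at 35.2 s of the 109 s, with the gripper clear; no verdict was reported.

Each clamp was lowered until it touched the floor with about 4–7 N. S first sat about 2–3 mm off centre, so I gripped it again and moved it 1.5 mm. Offsets from the cradle centre at the last checks:

| Clamp | Along (mm) | Across (mm) | Yaw against cradle |
|---|---|---|---|
| S (top view) | +0.5 | 0.3 | within 0.2° |
| L | -0.7 (top), +1.4 (wrist) | 1.8 (top), -0.3 (wrist) | within 0.6° |
| M (top view) | +0.4 | -1.1 | within 0.6° |
| XL | -1.1 (top), +1.3 (wrist) | -0.8 (top), -0.9 (wrist) | 0.4° (top), 1.3° (wrist) |

- **Disagreements:** The top and wrist cameras differed by up to 2–3 mm. The wrist view also read the clamps 3–8 mm short, so I checked placement by comparing each clamp with its own cradle in the same picture.
- **Tool tilt:** The tool was up to about 1.5° off vertical during the later moves. No clamp toppled or rolled, and the last pictures show them upright.
- **Left alone:** In the last top picture the dish, the hemostat and the red and pink look-alikes appear at the same pixels as at the start.

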